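# Set, lock and check the bench air regulator with a push-on test gauge

### The job

Turn the black regulator knob on the bench air station clockwise until its white line meets the red set marker, then slide the yellow lock all the way in against the knob. Then stand the knurled test gauge on the outlet spigot, turn it until the keyways hidden inside drop over the cross pin, and push it fully home against the spring valve. Finish while still holding the gauge pushed home, and leave the other things on the bench where they are.

Things in the scene. Friction and masses are not known exactly. Their poses are not given: they have to be found in the camera images.
- station: Bench air station, fixed to the bench: dark steel plate 120 x 270 mm, 10 mm thick. Origin: centre of its underside; z up. 65 mm along its +y stands the regulator with the knob, 65 mm along -y the brass outlet block with the spigot; between them the yellow slide lock. Highest part: the knob's top, 130 mm above the bench.
- knob (a joint): Regulator knob, turning about the vertical, rad; grows clockwise seen from above, stops at 0 and 3.2. It stays where it is left (friction about 0.04 N m) until the lock brakes it.
- knob_grip (a point): On the knob's axis at the height to grip, 116 mm above the bench. Black knob: a ribbed grip 38 mm across (100 to 130 mm above the bench) over a knurled skirt 44 mm across (90 to 100 mm above the bench). Below the skirt lies a white scale ring 66 mm across.
- knob_line (a point): The lower end of the knob's white line, on the edge of the skirt 22 mm from the axis, 90 mm above the bench; it turns with the knob.
- set_mark (a point): The point at the edge of the knob's skirt (22 mm from the axis, 90 mm above the bench) to which the red marker clip (10 x 12 mm) on the scale ring points. The knob is set when knob_line meets this point; at the start the line stands 30 to 85 degrees short of it, to be closed clockwise.
- lock (a joint): Yellow slide lock, m: 0 fully open, 0.016 to 0.017 when its shoe bears on the knob's skirt. It slides level along the station's own +y axis towards the knob; pushing it takes about 3 N and it stays where it is left.
- lock_tab (a point): Centre of the lock's upright thumb tab: 14 mm along the station's x, 9 mm along its y, 22 mm tall (99 to 121 mm above the bench), free on all sides; 61.5 mm from the knob's axis when open, about 46 mm when locked. It moves with the lock.
- seat (a point): Centre of the top face of the brass outlet block (44 mm square), 60 mm above the bench; z up. From it rises the steel spigot, 20 mm in diameter, 30 mm tall, coned over its last 6 mm to 11 mm. A brass spring-valve stem 8 mm across stands 8 mm out of the spigot's top.
- pin (a point): Centre of the steel cross pin, 6 mm square, that goes level through the spigot 9 mm above the seat (its top 12 mm above the seat) and sticks out 5 mm on two opposite sides. Gauge off its keyways: it rests on the pin, its centre 42 mm above the seat. On them: it drops until the valve stem meets it at 36 mm. Fully home: its centre 30 mm above the seat, its lower edge on the seat.
- valve (a joint): Spring valve stem, m: 0 up, grows as it is pressed down; 0.006 with the gauge fully home. It takes about 5 N to start and 10 N at 0.006, more than the gauge's weight: a gauge that is let go is lifted off home by the spring.
- gauge_center (a point): Centre, half-way up, of the loose push-on test gauge: a knurled steel cylinder 42 mm in diameter, 60 mm tall, 0.18 to 0.29 kg, standing on its open end, a white dial on top. Bore 22 mm in diameter, 32 mm deep, open below; in its lowest 18 mm four keyways 8 mm wide, a quarter turn apart, not seen from outside, starting at an unknown angle; any opposite two fit over the cross pin.
- angle_box_center (a point): Centre of a loose aluminium angle meter 33 x 60 x 60 mm, to be left alone.
- bush_center (a point): Centre of a loose plain aluminium bush 30 mm in diameter and 45 mm tall, to be left alone.
- jar_center (a point): Centre of a loose grey jar with a red lid, 46 mm in diameter and 50 mm tall, to be left alone.

How it is judged:
On the way, in this order (a step that is already met when the one before it is completed fails the run):
1. the knob's line stands at the red marker, the lock still open (horizontal distance between knob_line and set_mark below 0.003 m and value of joint lock below 0.008 m and horizontal distance between gauge_center and seat above 0.03 m), for 0.2 s.
2. the lock is slid in against the knob, the line still at the marker (horizontal distance between knob_line and set_mark below 0.0035 m and value of joint lock above 0.0135 m), for 0.2 s.
3. the gauge is over the spigot with its keyways on the pin (horizontal distance between gauge_center and seat below 0.004 m and z of gauge_center in the frame of seat below 0.038 m), for 0.1 s.
At the end, for the whole second after the job is handed in: The line is within 3.5 mm (9 degrees) of the marker, the lock in to at least 13.5 mm; the fingers still press on the gauge (over 2 N), which stands within 3 mm of the spigot's axis, upright within 4 degrees, within 2.5 mm of fully home, the spring valve pressed at least 3.5 mm (all of step 2 and horizontal distance between gauge_center and seat below 0.003 m and z of gauge_center in the frame of seat below 0.0325 m and angle between gauge_center's own z axis and vertical below 0.07 rad and value of joint valve above 0.0035 m and contact force between the fingers and gauge above 2 N); the arm keeps its last pose, push and grip.
It fails at once if the lock is slid in while the knob is off the marker (value of joint lock above 0.0135 m and horizontal distance between knob_line and set_mark above 0.006 m).
It fails at once if the angle meter is disturbed (distance of angle_box_center from where it was at the start of the episode above 0.025 m).
It fails at once if the bush is disturbed (distance of bush_center from where it was at the start of the episode above 0.025 m).
It fails at once if the jar is disturbed (distance of jar_center from where it was at the start of the episode above 0.025 m).
It also fails if it takes over 70 s, if anything falls off the work surface, if the arm or the gripper's body presses on something with over 40 N, if the wrist force passes 120 N, or if a joint passes its speed limit or range.

### The arm

A 7-joint arm with a two-finger parallel gripper is mounted at the origin on the work surface. World frame = base frame: x ahead of the robot, y to its left, z up, the work surface at z = 0. Lengths are in m, angles in rad, forces in N, time in s.
With the tool pointing down it reaches from about 0.4 to 0.85 m from the base axis. Payload 10.4 kg.
Tool frame: the origin (TCP) lies midway between the tips of the shut fingers; the grasp point (between the pads) lies manip.grip_depth behind it (manip.grip_depth is the distance from the TCP to the grasp point, in m); z points along the fingers, x is the direction in which the jaws open and shut, and the axes are right-handed (so a half turn about z gives the same grasp; the last joint's range is limited). The gripper opens to 85 mm and grips with 20 to 120 N. Pads are 22 mm wide; open, the fingers measure 114 mm over their backs; the gripper's body (76 mm by 85 mm) begins 54 mm behind the grasp point. The pads swing forward as they close: fully open they stand 13 mm farther back than shut.
Start: joints at [-1.283, 0.332, -0.065, 1.46, 0.022, 1.35, -0.088], TCP at [0.191, 0.595, 0.231] pointing down, gripper open.
Joint ranges: [-2.6, 2.6], [-0.5, 2.12], [-1.47, 1.34], [0.16, 2.42], [-1.27, 4.41], [0.06, 2.06], [-2.6, 2.6]. Speed limits (rad/s): [2.22, 2.22, 2.79, 2.79, 3.14, 3.14, 3.14].

### API

Orientations are given as a unit quaternion [x, y, z, w].
In Python, from workcell import manip gives the robot as it stands. The module is installed in compiled form; this text tells all that it offers.
- The arm moves only by the tool send_rows, never from a script. Its argument "steps" is a list of rows, each a list of 2 entries, a list of its own where there are three numbers: the shift along the tool's x, y, z in m, then the turn about the tool's z in rad. In form: [[[x, y, z], spin], ...]. A call has exactly 8 rows; each row is the pose to reach, as a shift and turn from the pose commanded when the call began, along the tool's axes at that moment; what a row does not reach only later rows make up. A row lasts 1/8 s, in which the tool goes at most 62.5 mm and 10.7 degrees, less where a joint would pass 70% of its speed; a pose out of reach is approached as far as the arm can. A call with a gripper value outside its range is refused whole. "hand" is the opening, from 0 (shut) to 1 (fully open), set as the call begins (left out, the last holds). The fingers move at their own pace and stop on an object; "force" is the grip in N (left out, the last holds). Time passes only in rows, so rows that repeat a pose let the fingers close, or fill a call up. It gives the time, the measured TCP pose, the force and the opening at its end, in the units of the state.
- manip.get_obs(): the state, without advancing time (a new reading comes with each control period).
- manip.camera(name): name is "side" or "top"; returns (picture, depth): 384x512x3 uint8, red, green, blue; 384x512 float32, m along the optical axis (not along the pixel's ray), 0 where there is no reading.
- manip.camera_info(name): a dict with "intrinsics" (3x3 intrinsics, pixels), "pose" (4x4, takes a point from camera to world coordinates). Camera axes: x right, y up, looking along -z (the intrinsics and any distortion apply to the point x, -y, -z); pixel columns grow to the right and rows downward; lengths in m; the calibration is good to about 2 mm. A picture is of the moment at which its call begins. camera_info takes no time and is no camera call.
- manip.hand_in(): hands the job in, once; it reports no verdict.
The state is a dict: "clock": time; "joint_pos": joint angles; "joint_velocities": joint speeds; "tau": joint torques, N m; "position": TCP position; "ee_rot": TCP orientation; "ft_force": force on the tool from outside, world axes, zero at the start; "torque": the same for the moment, N m; "grip_width": opening from 0.0 (shut) to 1.0 (fully open).
Only numpy, scipy, OpenCV 4.12 (cv2) and the standard library are available. Lean on these libraries where they do the work, as an engineer would, in place of code of your own. Each camera call takes 0.05 s, during which the arm holds its last target.

## Working session

There is one attempt and no reset: what is moved stays moved. The work goes in short steps, Python scripts to look and compute and a tool call to move; the robot and the scene stay as the last step left them, time stands still between calls to the robot, and variables do not carry over. Pictures are saved under pics/ and viewed, and the job is handed in when it is done.

Besides the shell and the picture viewer there is one more tool, called after "Call:" as name([rows], argument=value, ...), one row to a line, values as JSON. send_rows: Moves the arm, as the interface text tells. Its arguments: {"type":"object","properties":{"steps":{"type":"array"},"hand":{"type":"number"},"force":{"type":"number"}},"required":["steps"]}

```bash
mkdir -p pics
cat > h.py <<'E'
import numpy as np, cv2
from workcell import manip
def snap(n,tag):
    p,d=manip.camera(n); np.save(f'pics/{n}_{tag}_d.npy',d); cv2.imwrite(f'pics/{n}_{tag}.png',p[:,:,::-1]); return p,d
def crop(n,tag,u0,v0,u1,v1,s):
    im=cv2.imread(f'pics/{n}_{tag}.png')[v0:v1,u0:u1]; cv2.imwrite(f'pics/{n}_{tag}_c{u0}_{v0}_{s}.png',cv2.resize(im,None,fx=s,fy=s,interpolation=cv2.INTER_CUBIC))
def ray(n,u,v):
    I=manip.camera_info(n);K=np.array(I['intrinsics']);T=np.array(I['pose'])
    r=np.linalg.solve(K,[u,v,1.]); r=T[:3,:3]@(r*[1,-1,-1]); return T[:3,3],r
def atz(n,u,v,z):
    o,r=ray(n,u,v); return o+r*(z-o[2])/r[2]
def atd(n,u,v,d):
    o,r=ray(n,u,v); return o+r*d
def proj(n,P):
    I=manip.camera_info(n);K=np.array(I['intrinsics']);T=np.array(I['pose'])
    c=T[:3,:3].T@(np.array(P)-T[:3,3]); c=c*[1,-1,-1]; q=K@c; return q[:2]/q[2]
E
python3 - <<'E'
from h import *
np.set_printoptions(precision=4,suppress=True)
for n in('top','side'):
    snap(n,'0'); I=manip.camera_info(n); print(n,np.array(I['intrinsics']),np.array(I['pose']),[k for k in I])
print(manip.get_obs(), manip.grip_depth)
E
```

```text
top [[423.0577   0.     252.1003]
 [  0.     423.0577 185.5607]
 [  0.       0.       1.    ]] [[-0.0017  0.9945 -0.1052  0.3798]
 [-1.     -0.0013  0.0032 -0.0305]
 [ 0.0031  0.1052  0.9944  1.0898]
 [ 0.      0.      0.      1.    ]] ['intrinsics', 'pose']
side [[478.0798   0.     256.6095]
 [  0.     478.0798 189.5702]
 [  0.       0.       1.    ]] [[-0.8763  0.3485 -0.3327  0.2183]
 [-0.4814 -0.6604  0.5763  0.4908]
 [-0.0188  0.6652  0.7465  0.7631]
 [ 0.      0.      0.      1.    ]] ['intrinsics', 'pose']
{'clock': 0.1, 'joint_pos': array([-1.2826,  0.3328, -0.0647,  1.4609,  0.0216,  1.3499, -0.0885]), 'joint_velocities': array([-0.0018, -0.0005,  0.0004, -0.0018, -0.0009, -0.0019, -0.001 ]), 'tau': array([  0.001 , -62.6749,   0.0488, -39.2417,   0.0163,   0.0072,
        -0.    ]), 'position': array([0.191 , 0.5947, 0.2306]), 'ee_rot': array([ 0.808 ,  0.5892, -0.0005,  0.0004]), 'ft_force': array([ 0.303 , -0.3057,  0.0827]), 'torque': array([-0.0136, -0.0142, -0.0271]), 'grip_width': 0.999044460514497} 0.0187
```

View pics/top_0.png

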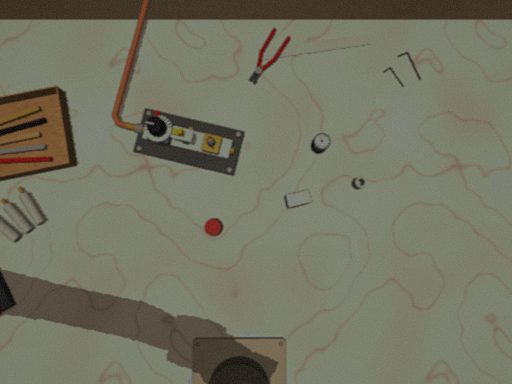

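View pics/side_0.png

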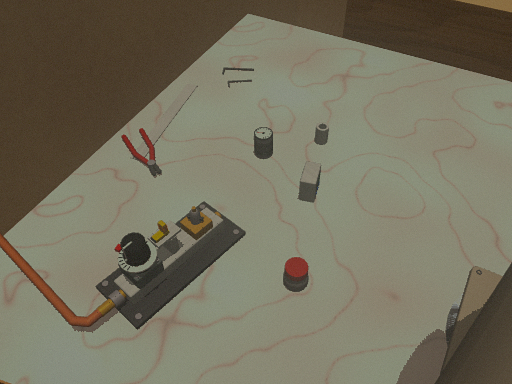

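Top view: the station is centred near (189,142), with the knob at (157,126), lock at (180,132), spigot at (211,143), gauge at (320,143), jar at (213,227), box at (298,199) and bush at (358,183). I'll enlarge both views.

Run:
```python
from h import *
crop('top','0',125,95,255,185,6)
crop('side','0',90,195,250,330,5)
crop('top','0',280,115,380,215,6)
```

```text
(no output)
```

View pics/top_0_c125_95_6.png

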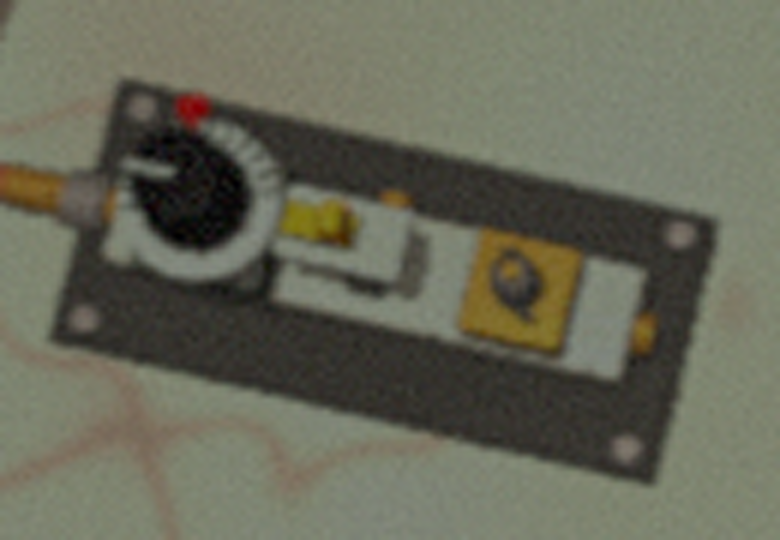

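View pics/side_0_c90_195_5.png

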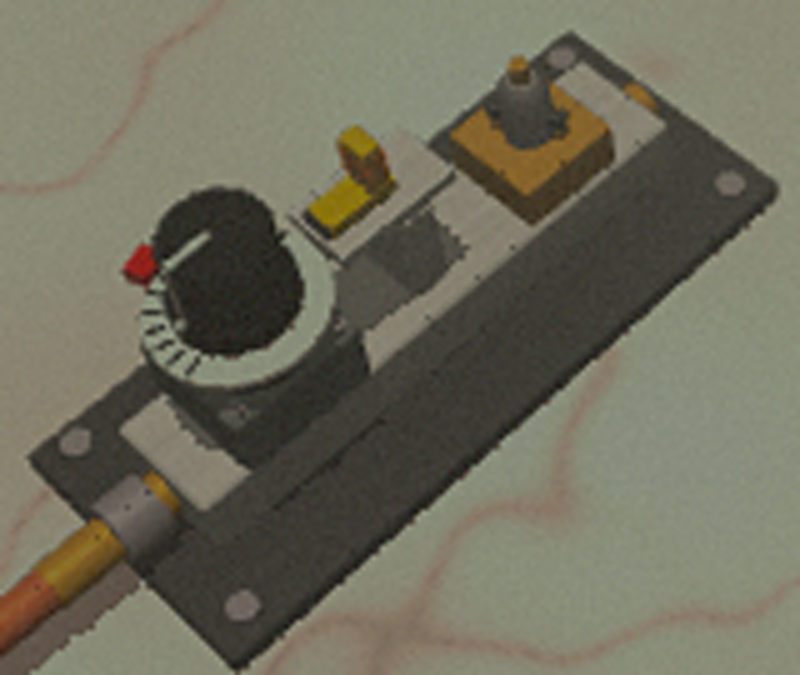

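View pics/top_0_c280_115_6.png

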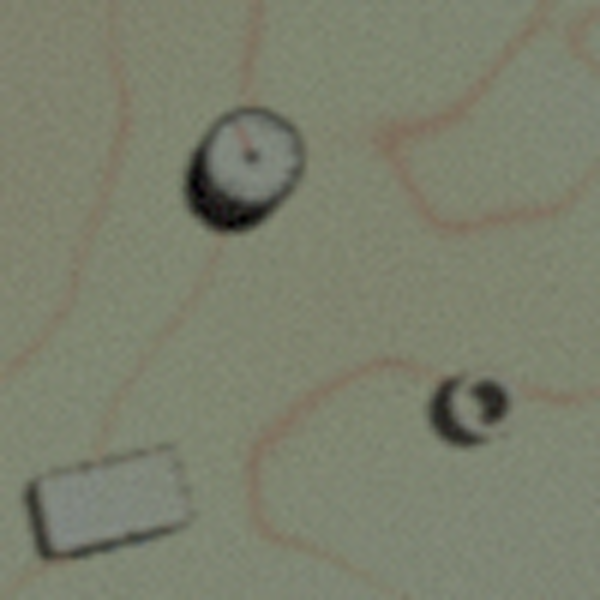

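The top crop shows the red marker at (193,110) and the white line running from (125,163) to (178,172), with plate screws at (142,106), (680,235), (627,448) and (83,318). I'll solve the station pose from both views.

```bash
cat >> h.py <<'E'
def tri(ut,us):
    o1,r1=ray('top',*ut);o2,r2=ray('side',*us)
    A=np.stack([r1,-r2],1);t=np.linalg.lstsq(A,o2-o1,rcond=None)[0]
    a=o1+r1*t[0];b=o2+r2*t[1];return (a+b)/2,np.linalg.norm(a-b)
E
python3 - <<'E'
from h import *
np.set_printoptions(precision=4,suppress=True)
f=lambda x,y:(125+(x+.5)/6-.5,95+(y+.5)/6-.5)
g=lambda x,y:(90+(x+.5)/5-.5,195+(y+.5)/5-.5)
k=lambda x,y:(280+(x+.5)/6-.5,115+(y+.5)/6-.5)
t=[(142,106),(680,235),(627,448),(83,318)]; s=[(75,443),(562,57),(731,184),(242,605)]
Q=[]
for a,b in zip(t,s):
    p,e=tri(f(*a),g(*b)); print('screw',p,e*1e3,'ztop',atz('top',*f(*a),.01),'zside',atz('side',*g(*b),.01)); Q.append(p)
Q=np.array(Q); c=Q.mean(0); yy=(Q[0]+Q[3]-Q[1]-Q[2]); th=np.arctan2(-yy[0],yy[1]); print('c',c,'th',th)
ey=np.array([-np.sin(th),np.cos(th),0]);ex=np.array([np.cos(th),np.sin(th),0])
S=np.array([c[0],c[1],0])
kn=S+.065*ey; st=S-.065*ey
print('knob',kn,'seat',st)
def inv(n,P):
    u=proj(n,P); return ((u-[125,95]+.5)*6-.5) if n=='top' else ((u-[90,195]+.5)*5-.5)
for n in('top','side'):
    print(n,'knobtop',inv(n,kn+[0,0,.13]),'stemtop',inv(n,st+[0,0,.098]),'blocktop corners',[inv(n,st+a*.022*ex+b*.022*ey+[0,0,.06]) for a,b in((1,1),(1,-1),(-1,-1),(-1,1))])
    print('tabtop',inv(n,kn-.0615*ey+[0,0,.121]))
print('stem', tri(f(514,268),g(518,62)))
print('red', tri(f(193,110),g(141,265)))
print('redz', atz('top',*f(193,110),.092)-kn)
for q in[(125,163),(178,172)]: print(atz('top',*f(*q),.13)-kn,atz('top',*f(*q),.09)-kn)
# gauge
print('gauge top',atz('top',*k(254,154),.06), manip.camera_info)
E
```

```text
screw [0.6869 0.2369 0.0112] 0.6458626049314412 ztop [0.687 0.237 0.01 ] zside [0.688  0.2366 0.01  ]
screw [0.6294 0.0028 0.0126] 1.1087577160190316 ztop [0.6295 0.0027 0.01  ] zside [0.6314 0.0013 0.01  ]
screw [0.5364 0.0253 0.0112] 0.5089523961590694 ztop [0.5363 0.0252 0.01  ] zside [0.5372 0.0246 0.01  ]
screw [0.5928 0.2595 0.0131] 0.3937659970063954 ztop [0.5933 0.2602 0.01  ] zside [0.5946 0.2586 0.01  ]
c [0.6114 0.1311 0.012 ] th -0.23863225043468902
knob [0.6268 0.1943 0.    ] seat [0.596  0.0679 0.    ]
top knobtop [174.1044 171.8866] stemtop [508.8275 267.5792] blocktop corners [array([479.2049, 224.1156]), array([582.5056, 248.7276]), array([556.5938, 350.8639]), array([452.8688, 326.0518])]
tabtop [332.2784 214.1647]
side knobtop [211.7115 229.3087] stemtop [517.8538  61.939 ] blocktop corners [array([446.5429, 130.624 ]), array([533.1267,  62.7238]), array([613.0213, 122.8714]), array([526.3708, 193.8014])]
tabtop [361.603  134.7267]
stem (array([0.5968, 0.0663, 0.0957]), np.float64(0.0009572619119551832))
red (array([0.6643, 0.1977, 0.0884]), np.float64(0.0027378673691308064))
redz [0.0352 0.0019 0.092 ]
[0.0035 0.019  0.13  ] [0.014  0.0292 0.09  ]
[-0.     -0.0015  0.13  ] [0.0102 0.0078 0.09  ]
gauge top [ 0.6014 -0.207   0.06  ] <function make.<locals>.<lambda> at 0x7f82d20c53a0>
```

Run:
```python
from h import *
np.set_printoptions(precision=4,suppress=True)
kn=np.array([.6268,.1943,0])
def circ(r,z,n=72): return [kn+[r*np.cos(a),r*np.sin(a),z] for a in np.linspace(0,2*np.pi,n)]
for n,(u0,v0,u1,v1),s in(('top',(140,105,180,145),15),('side',(105,225,165,285),10)):
    im=cv2.imread(f'pics/{n}_0.png')[v0:v1,u0:u1]; im=cv2.resize(im,None,fx=s,fy=s,interpolation=cv2.INTER_CUBIC)
    cv2.imwrite(f'pics/{n}_k_raw.png',im)
    P=lambda p:tuple(int(x) for x in (proj(n,p)-[u0,v0]+.5)*s-.5)
    for r,z,c in((.019,.13,(0,255,255)),(.022,.09,(255,0,255)),(.033,.09,(255,255,0))):
        for p in circ(r,z): cv2.circle(im,P(p),1,c,-1)
    for deg in (4,80):
        a=np.radians(deg);d=np.array([np.cos(a),np.sin(a),0])
        pts=[kn+d*0+[0,0,.13],kn+d*.019+[0,0,.13],kn+d*.019+[0,0,.1],kn+d*.022+[0,0,.1],kn+d*.022+[0,0,.09],kn+d*.033+[0,0,.09]]
        for p,q in zip(pts,pts[1:]): cv2.line(im,P(p),P(q),(0,255,0) if deg>9 else (255,128,0),1)
    cv2.imwrite(f'pics/{n}_k.png',im)
a=cv2.imread('pics/top_k.png');b=cv2.imread('pics/top_k_raw.png');cv2.imwrite('pics/topk2.png',cv2.resize(np.hstack([b,a]),(800,400)))
a=cv2.imread('pics/side_k.png');b=cv2.imread('pics/side_k_raw.png');cv2.imwrite('pics/sidek2.png',cv2.resize(np.hstack([b,a]),(800,400)))
```

```text
(no output)
```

View pics/topk2.png

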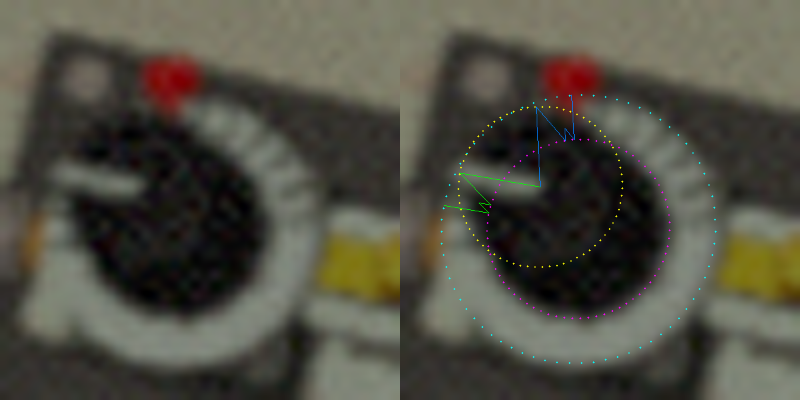

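View pics/sidek2.png

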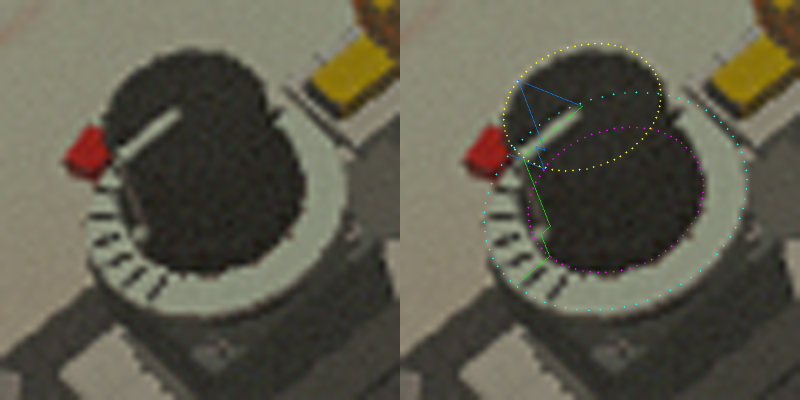

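```bash
cat > cloud.py <<'E'
from h import *
def cloud(n,tag,box,f):
    im=cv2.imread(f'pics/{n}_{tag}.png').astype(int);d=np.load(f'pics/{n}_{tag}_d.npy');out=[]
    for v in range(box[1],box[3]):
        for u in range(box[0],box[2]):
            b,g,r=im[v,u]
            if f(r,g,b) and d[v,u]>0: out.append(atd(n,u,v,d[v,u]))
    return np.array(out)
E
python3 - <<'E'
from cloud import *
np.set_printoptions(precision=4,suppress=True)
kn=np.array([.6268,.1943,0])
for n,b in(('top',(140,105,182,145)),('side',(105,225,165,285))):
    c=cloud(n,'0',b,lambda r,g,b:r>90 and g<60 and b<60); print(n,'red',len(c)); print(c[np.argsort(c[:,2])][::3]-kn)
    # knob top surface
    c=cloud(n,'0',b,lambda r,g,b:True); c=c[c[:,2]>.124]; print('knobtop',len(c),c.mean(0),c.min(0),c.max(0))
b=(280,115,340,160)
c=cloud('top','0',(300,125,340,160),lambda r,g,b:True);c=c[c[:,2]>.05];print('gauge top',len(c),c.mean(0),c.min(0),c.max(0))
c=cloud('side','0',(245,120,285,165),lambda r,g,b:True);c=c[c[:,2]>.055];print('gauge side',len(c),c.mean(0),c.min(0),c.max(0))
E
```

```text
top red 22
[[ 0.0588  0.0282  0.0077]
 [ 0.0386 -0.0002  0.088 ]
 [ 0.0331  0.0017  0.0899]
 [ 0.0402  0.0016  0.0911]
 [ 0.0376  0.0062  0.0914]
 [ 0.04    0.0062  0.0918]
 [ 0.0296  0.0008  0.0935]
 [ 0.0367  0.0031  0.0946]]
knobtop 221 [0.6252 0.1925 0.1294] [0.6063 0.1736 0.1242] [0.6452 0.2127 0.1337]
side red 26
[[0.0404 0.0013 0.089 ]
 [0.0347 0.0022 0.0909]
 [0.0418 0.0014 0.0911]
 [0.0401 0.0059 0.0919]
 [0.0326 0.0068 0.0923]
 [0.0378 0.0004 0.0925]
 [0.038  0.0054 0.0927]
 [0.0347 0.004  0.0932]
 [0.0142 0.0144 0.1259]]Traceback (most recent call last):
  File "<stdin>", line 7, in <module>
  File "cloud.py", line 7, in cloud
    if f(r,g,b) and d[v,u]>0: out.append(atd(n,u,v,d[v,u]))
                                         ~~~^^^^^^^^^^^^^^
  File "h.py", line 13, in atd
    o,r=ray(n,u,v); return o+r*d
        ~~~^^^^^^^
  File "h.py", line 8, in ray
    I=manip.camera_info(n);K=np.array(I['intrinsics']);T=np.array(I['pose'])
ValueError: time passes only in moves, steps and waits
```

```bash
python3 - <<'E'
s=open('h.py').read()
s=s.replace("manip.camera_info(n)","info(n)").replace("def snap","import functools\n@functools.lru_cache\ndef info(n): return manip.camera_info(n)\ndef snap")
open('h.py','w').write(s)
E
python3 - <<'E'
from cloud import *
np.set_printoptions(precision=4,suppress=True)
for n,b in(('top',(140,105,182,145)),('side',(105,225,165,285))):
    c=cloud(n,'0',b,lambda r,g,b:r>90 and g<60 and b<60); c=c[(c[:,2]>.085)&(c[:,2]<.1)];print(n,'red',len(c),c.mean(0))
    k=cloud(n,'0',b,lambda r,g,b:True); k=k[k[:,2]>.124];m=(k.min(0)+k.max(0))/2; print('knobtop',len(k),k.mean(0),m, k.max(0)-k.min(0))
    w=cloud(n,'0',b,lambda r,g,b:r>90 and g>90 and b>75 ); w=w[w[:,2]>.12]; u,s,vt=np.linalg.svd(w-w.mean(0)); print('line',len(w),w.mean(0),np.degrees(np.arctan2(vt[0,1],vt[0,0])),'far',w[np.argsort(w[:,1])][[0,1,-2,-1]])
    q=c.mean(0)-m; print('redang',np.degrees(np.arctan2(q[1],q[0])))
for n,b in(('top',(300,125,340,160)),('side',(245,120,285,165))):
    c=cloud(n,'0',b,lambda r,g,b:True);c=c[c[:,2]>.054];print('gauge',n,len(c),c.mean(0),(c.min(0)+c.max(0))/2,c.max(0)-c.min(0))
for n,b in(('top',(165,120,200,150)),('side',(145,215,175,250))):
    c=cloud(n,'0',b,lambda r,g,b:r>70 and g>60 and b<40); print('yellow',len(c)); c=c[c[:,2]>.115];print('tabtop',n,len(c),c.mean(0))
E
```

```text
top red 20 [0.6626 0.1963 0.0913]
knobtop 221 [0.6252 0.1925 0.1294] [0.6258 0.1931 0.129 ] [0.0389 0.0391 0.0096]
line 11 [0.6264 0.1913 0.1283] -99.19062582584361 far [[0.6172 0.1318 0.1229]
 [0.6173 0.1366 0.1223]
 [0.6291 0.209  0.1322]
 [0.6305 0.2127 0.127 ]]
redang 4.962639275308016
side red 24 [0.6639 0.1987 0.0919]
knobtop 397 [0.6243 0.1969 0.1296] [0.6262 0.1963 0.1288] [0.0406 0.0395 0.0095]
line 23 [0.6309 0.2033 0.1306] 122.32194279410147 far [[0.6415 0.184  0.1288]
 [0.6414 0.1884 0.1313]
 [0.6288 0.2138 0.1321]
 [0.6307 0.2149 0.1294]]
redang 3.65999461947046
gauge top 223 [ 0.5995 -0.207   0.0598] [ 0.5998 -0.2072  0.0595] [0.0413 0.0406 0.0108]
gauge side 233 [ 0.5984 -0.2022  0.0599] [ 0.5999 -0.2052  0.0589] [0.0412 0.0437 0.0096]
yellow 54
tabtop top 20 [0.6105 0.1348 0.1199]
yellow 121
tabtop side 34 [0.6104 0.1386 0.1203]
```

Both views agree: knob at about (0.626, 0.1945), gauge at (0.600, -0.2055), tab at (0.611, 0.136). The line is at about 79° and the marker at about 4.5°, so the turn is about 75° clockwise. Next I'll move above the knob.

```bash
cat > plan.py <<'E'
import numpy as np
from scipy.spatial.transform import Rotation as R
from workcell import manip
np.set_printoptions(precision=4,suppress=True)
def plan(*T,ang=None):
    o=manip.get_obs();M=R.from_quat(o['ee_rot']).as_matrix();a=np.degrees(np.arctan2(M[1,0],M[0,0]))
    print('clk %.2f'%o['clock'],'pos',o['position'],'jaw',a.round(1),'tilt',M[:,2],'F',o['ft_force'],'T',o['torque'],'w',o['grip_width'],'q',o['joint_pos'])
    for t in T: print('->',t,M.T@(np.array(t)-o['position']))
    if ang is not None: print('spin',[np.radians(a-x) for x in (ang-180,ang,ang+180)])
E
python3 -c "
from plan import *
plan((.626,.1945,.18),(.626,.1945,.231),ang=25)"
```

```text
clk 0.10 pos [0.191  0.5947 0.2306] jaw 72.2 tilt [-0.0004 -0.0013 -1.    ] F [ 0.303  -0.3057  0.0827] T [-0.0136 -0.0142 -0.0271] w 0.999044460514497 q [-1.2826  0.3328 -0.0647  1.4609  0.0216  1.3499 -0.0885]
-> (0.626, 0.1945, 0.18) [-0.248   0.5365  0.0509]
-> (0.626, 0.1945, 0.231) [-0.248   0.5365 -0.0001]
spin [np.float64(3.9652889115276904), np.float64(0.8236962579378974), np.float64(-2.317896395651896)]
```

Call:
send_rows([
  [[-0.022, 0.048, 0], 0.1],
  [[-0.045, 0.098, 0], 0.2],
  [[-0.068, 0.148, 0], 0.3],
  [[-0.092, 0.198, 0], 0.4],
  [[-0.115, 0.248, 0], 0.5],
  [[-0.138, 0.298, 0], 0.6],
  [[-0.16, 0.346, 0], 0.7],
  [[-0.183, 0.396, 0], 0.824],
], hand=1, force=40)

```text
clock: 1.1
position: [0.513, 0.2985, 0.2311]
ee_rot: [0.977, 0.215, -0.0, -0.0]
ft_force: [0.9, 0.4, -0.1]
grip_width: 0.998
```

```bash
python3 -c "
from plan import *
plan((.626,.1945,.18),(.626,.1945,.106),ang=25)"
```

```text
clk 1.10 pos [0.513  0.2985 0.2311] jaw 24.8 tilt [-0.0003  0.     -1.    ] F [ 0.9286  0.4007 -0.1121] T [ 0.0561 -0.0535  0.0464] w 0.997944301120882 q [-0.8362  0.2624  0.2812  1.564  -0.0745  1.326  -0.1133]
-> (0.626, 0.1945, 0.18) [0.0589 0.1418 0.0511]
-> (0.626, 0.1945, 0.106) [0.059  0.1418 0.1251]
spin [np.float64(3.1380072687103984), np.float64(-0.0035853848793947762), np.float64(-3.145178038469188)]
```

Call:
send_rows([
  [[0.02, 0.048, 0.01], 0],
  [[0.04, 0.095, 0.02], 0],
  [[0.059, 0.142, 0.03], 0],
  [[0.059, 0.142, 0.055], 0],
  [[0.059, 0.142, 0.08], 0],
  [[0.059, 0.142, 0.105], 0],
  [[0.059, 0.142, 0.126], 0],
  [[0.059, 0.142, 0.126], 0],
])

```text
clock: 2.1
position: [0.6243, 0.1956, 0.1033]
ee_rot: [0.976, 0.216, -0.002, 0.0]
ft_force: [0.0, 0.1, 0.4]
grip_width: 1.0
```

```bash
python3 -c "
from h import *
snap('top','1');snap('side','1')
a=cv2.imread('pics/top_1.png')[95:185,120:250];b=cv2.imread('pics/side_1.png')[190:330,70:230]
cv2.imwrite('pics/v1.png',np.hstack([cv2.resize(a,(400,277)),cv2.resize(b,(400,350))[:277]]))
from plan import *
plan((.626,.1945,.105))"
```

```text
clk 2.20 pos [0.6258 0.196  0.1058] jaw 25.0 tilt [ 0.0002  0.0001 -1.    ] F [ 0.5749 -0.3755  1.104 ] T [-0.0348 -0.0537  0.0012] w 0.9995446032246487 q [-0.6189  0.5005  0.3309  1.5342 -0.1728  1.1355  0.1832]
-> (0.626, 0.1945, 0.105) [-0.0005  0.0014  0.0008]
```

View pics/v1.png

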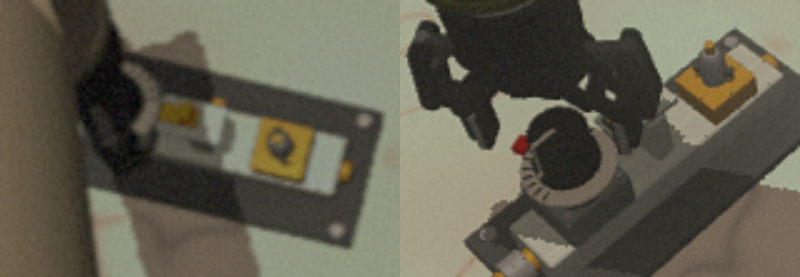

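The fingers straddle the knob, so I'll close on it.

Call:
send_rows([
  [[0, 0.001, 0], 0],
  [[0, 0.001, 0], 0],
  [[0, 0.001, 0], 0],
  [[0, 0.001, 0], 0],
  [[0, 0.001, 0], 0],
  [[0, 0.001, 0], 0],
  [[0, 0.001, 0], 0],
  [[0, 0.001, 0], 0],
], hand=0, force=40)

```text
clock: 3.2
position: [0.6264, 0.1951, 0.1061]
ee_rot: [0.976, 0.216, 0.0, -0.0]
ft_force: [-1.6, -0.9, 5.8]
grip_width: 0.431
```

```bash
python3 -c "
from h import *
snap('side','2')
b=cv2.imread('pics/side_2.png')[190:310,70:230]
cv2.imwrite('pics/v2.png',cv2.resize(b,(800,600)))
from plan import *
plan((.626,.1945,.105))"
```

```text
clk 3.25 pos [0.6263 0.1951 0.106 ] jaw 25.0 tilt [ 0.0007  0.0005 -1.    ] F [-1.8115 -1.5718  5.8587] T [-0.1931  0.3997  0.0254] w 0.43733489705419326 q [-0.6175  0.5003  0.3311  1.534  -0.1731  1.1354  0.1849]
-> (0.626, 0.1945, 0.105) [-0.0005  0.0004  0.001 ]
```

View pics/v2.png

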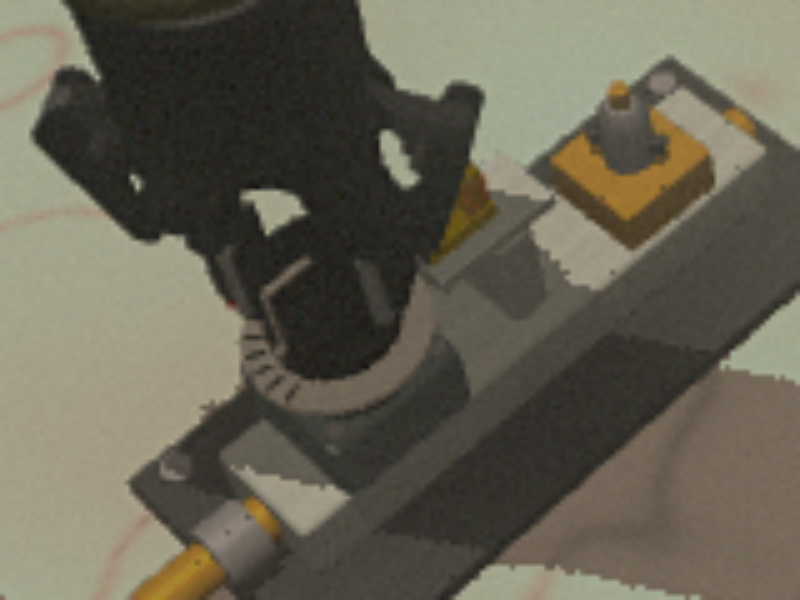

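Gripped at about 37 mm. Now I'll turn it clockwise by 1.3 rad.

Call:
send_rows([
  [[0, 0, 0], 0.17],
  [[0, 0, 0], 0.34],
  [[0, 0, 0], 0.51],
  [[0, 0, 0], 0.68],
  [[0, 0, 0], 0.85],
  [[0, 0, 0], 1.02],
  [[0, 0, 0], 1.19],
  [[0, 0, 0], 1.3],
])

```text
clock: 4.25
position: [0.6272, 0.1949, 0.1061]
ee_rot: [0.907, -0.421, 0.001, -0.001]
ft_force: [3.5, -0.8, 2.9]
grip_width: 0.428
```

Call:
send_rows([
  [[0, 0, 0], 0],
  [[0, 0, 0], 0],
  [[0, 0, 0], 0],
  [[0, 0, 0], 0],
  [[0, 0, 0], 0],
  [[0, 0, 0], 0],
  [[0, 0, 0], 0],
  [[0, 0, 0], 0],
], hand=1)

```text
clock: 5.25
position: [0.626, 0.195, 0.1053]
ee_rot: [0.908, -0.419, -0.0, -0.0]
ft_force: [-0.5, -0.5, 0.6]
grip_width: 0.998
```

```bash
python3 -c "
from h import *
snap('side','3')
b=cv2.imread('pics/side_3.png')[190:310,70:230]
cv2.imwrite('pics/v3.png',cv2.resize(b,(800,600)))
from plan import *
plan((.626,.1945,.22))"
```

```text
clk 5.30 pos [0.626  0.1951 0.1053] jaw -49.5 tilt [-0.      0.0001 -1.    ] F [-0.65    0.7227  0.3914] T [-0.0121 -0.012  -0.0177] w 1.0007710400450522 q [-0.8003  0.5441  0.588   1.5454 -0.3202  1.1496 -1.0111]
-> (0.626, 0.1945, 0.22) [ 0.0004  0.0004 -0.1147]
```

View pics/v3.png

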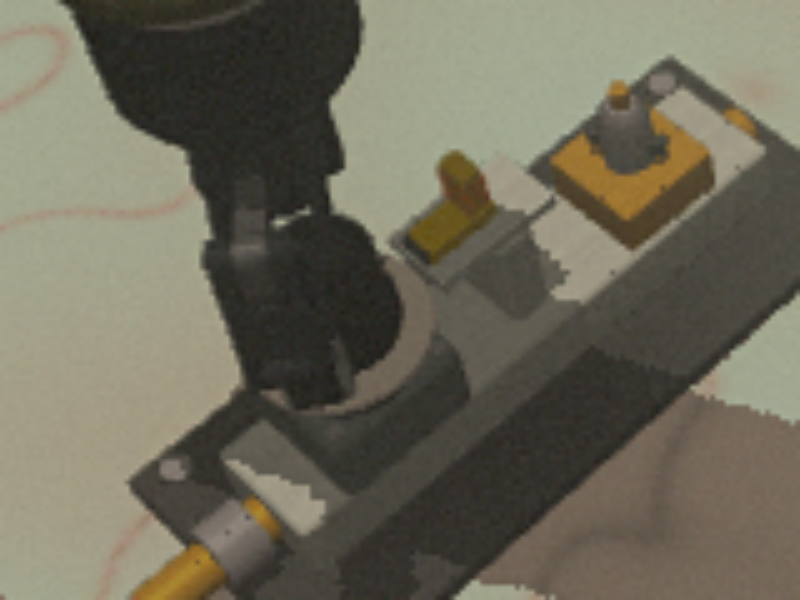

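Call:
send_rows([
  [[0, 0, -0.04], 0],
  [[0, 0, -0.08], 0],
  [[0, 0, -0.12], 0],
  [[0.03, 0.03, -0.13], 0],
  [[0.07, 0.07, -0.13], 0],
  [[0.11, 0.11, -0.13], 0],
  [[0.13, 0.15, -0.13], 0],
  [[0.15, 0.19, -0.13], 0],
])

```text
clock: 6.3
position: [0.5783, -0.0441, 0.2353]
ee_rot: [0.908, -0.419, 0.0, -0.0]
ft_force: [0.1, 0.6, -0.3]
grip_width: 1.003
```

Call:
send_rows([
  [[0.03, 0.04, 0], 0],
  [[0.06, 0.08, 0], 0],
  [[0.06, 0.08, 0], 0],
  [[0.06, 0.08, 0], 0],
  [[0.06, 0.08, 0], 0],
  [[0.06, 0.08, 0], 0],
  [[0.06, 0.08, 0], 0],
  [[0.06, 0.08, 0], 0],
], hand=0)

```text
clock: 7.3
position: [0.5572, -0.1398, 0.2353]
ee_rot: [0.908, -0.419, -0.0, -0.0]
ft_force: [0.3, 0.7, 0.2]
grip_width: 0.001
```

```bash
python3 -c "
from h import *
snap('top','4');snap('side','4')
a=cv2.imread('pics/top_4.png');b=cv2.imread('pics/side_4.png')
s=np.vstack([cv2.resize(a,(400,300)),cv2.resize(b,(400,300))])
t=np.vstack([cv2.resize(a[105:145,138:178],(300,300),interpolation=2),cv2.resize(b[225:285,100:160],(300,300),interpolation=2)])
cv2.imwrite('pics/v4.png',np.hstack([s,t]))
from plan import *
plan((.626,.1945,.22))"
```

```text
clk 7.40 pos [ 0.5571 -0.1399  0.2353] jaw -49.5 tilt [ 0.      0.0001 -1.    ] F [-0.329  -0.8385 -0.9357] T [-0.011  -0.0223  0.0096] w 0.001635286824443581 q [-0.4852  0.262   0.7826  1.6291 -0.1893  1.3289 -0.5379]
-> (0.626, 0.1945, 0.22) [-0.2096 -0.2696  0.0153]
```

View pics/v4.png

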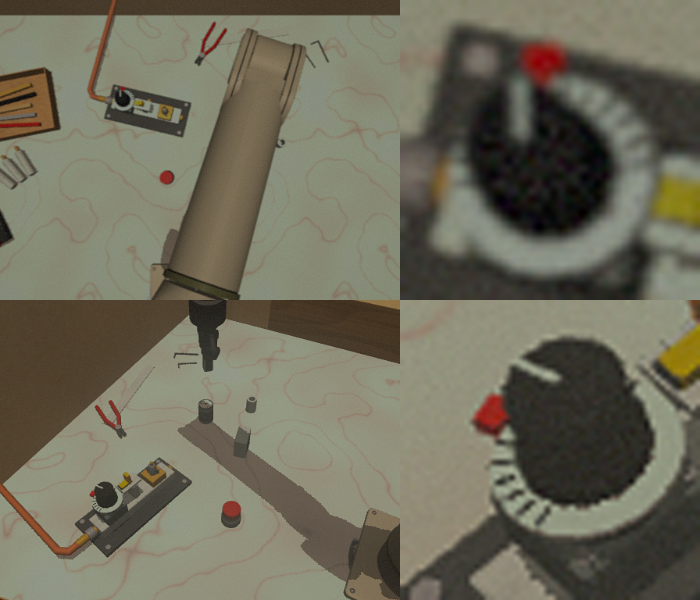

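The line now points almost at the marker. I'll measure what angle remains.

```bash
python3 - <<'E'
from h import *
np.set_printoptions(precision=4,suppress=True)
for n,(u0,v0,u1,v1) in(('top',(148,108,165,125)),('side',(118,230,134,244))):
    im=cv2.imread(f'pics/{n}_4.png').astype(int)
    pts=[];ws=[]
    for v in range(v0,v1):
        for u in range(u0,u1):
            b,g,r=im[v,u]; p=atz(n,u,v,.13)-[.6258,.1931 if n=='top' else .1963,.13]
            if min(r,g,b)>55 and r-g<25 and np.hypot(*p[:2])<.018: pts.append(p[:2]);ws.append(min(r,g,b)-50)
    pts=np.array(pts);ws=np.array(ws,float); m=(pts*ws[:,None]).sum(0)/ws.sum(); 
    w,V=np.linalg.eigh((pts-m).T@((pts-m)*ws[:,None])); d=V[:,-1]; d*=np.sign(d[0])
    print(n,len(pts),m,'pca',np.degrees(np.arctan2(d[1],d[0])),'radial',np.degrees(np.arctan2(m[1],m[0])))
    im=im.astype(np.uint8)
from cloud import cloud
for n,b in(('top',(140,105,182,145)),('side',(105,225,165,285))):
    c=cloud(n,'4',b,lambda r,g,b:r>80 and g<60 and b<60); c=c[(c[:,2]>.08)&(c[:,2]<.1)]
    k=cloud(n,'4',b,lambda r,g,b:True); k=k[k[:,2]>.122];m=(k.min(0)+k.max(0))/2
    q=c.mean(0)-m; print('redang',n,len(c),np.degrees(np.arctan2(q[1],q[0])),c.mean(0),m)
E
python3 - <<'E'
from h import *
o=[]
for n,(u0,v0,u1,v1),s,kn in(('top',(140,102,170,132),20,(.6258,.1931,0)),('side',(105,228,145,268),15,(.6258,.1963,0))):
    im=cv2.imread(f'pics/{n}_4.png')[v0:v1,u0:u1]; im=cv2.resize(im,None,fx=s,fy=s,interpolation=cv2.INTER_CUBIC)
    raw=im.copy()
    P=lambda p:tuple(int(x) for x in (proj(n,p)-[u0,v0]+.5)*s-.5)
    kn=np.array(kn)
    for a in np.linspace(0,2*np.pi,90): cv2.circle(im,P(kn+[.019*np.cos(a),.019*np.sin(a),.13]),1,(0,255,255),-1)
    a=np.radians(4.5);d=np.array([np.cos(a),np.sin(a),0])
    cv2.line(im,P(kn+[0,0,.13]),P(kn+d*.019+[0,0,.13]),(0,255,0),1)
    cv2.line(im,P(kn+d*.022+[0,0,.092]),P(kn+d*.044+[0,0,.092]),(0,255,0),1)
    o.append(np.hstack([cv2.resize(raw,(400,300)) if 0 else cv2.resize(raw,(300,300)),cv2.resize(im,(300,300))]))
cv2.imwrite('pics/v4b.png',np.vstack(o))
E
```

```text
top 22 [0.0096 0.0013] pca 4.659946799118433 radial 7.43279494105578
side 26 [ 0.0099 -0.001 ] pca 4.841634236214405 radial -5.926627487136097
redang top 21 33.05140177996581 [0.6625 0.1961 0.0911] [0.6263 0.1726 0.1283]
redang side 33 29.697095710361022 [0.6634 0.1998 0.0916] [0.626  0.1784 0.128 ]
```

View pics/v4b.png

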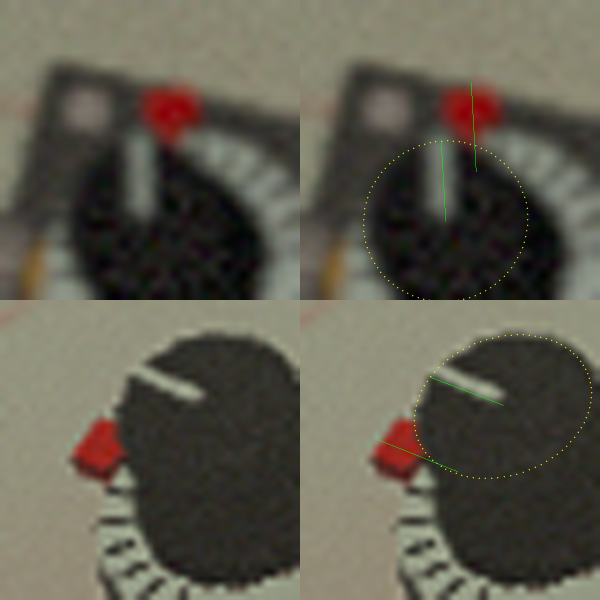

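Line direction measures 4.7° in both views and the marker about 4.5°, so the knob is set. For the lock, the shut fingers will go behind the tab with the jaw axis along the station's x.

```bash
python3 -c "
from plan import *
plan((.605,.108,.18),(.605,.108,.104),ang=-13.7)"
```

```text
clk 7.40 pos [ 0.5571 -0.1399  0.2353] jaw -49.5 tilt [ 0.      0.0001 -1.    ] F [-0.329  -0.8385 -0.9357] T [-0.011  -0.0223  0.0096] w 0.001635286824443581 q [-0.4852  0.262   0.7826  1.6291 -0.1893  1.3289 -0.5379]
-> (0.605, 0.108, 0.18) [-0.1574 -0.1974  0.0553]
-> (0.605, 0.108, 0.104) [-0.1574 -0.1974  0.1313]
spin [np.float64(2.5168475470474525), np.float64(-0.6247451065423404), np.float64(-3.7663377601321337)]
```

Call:
send_rows([
  [[-0.03, -0.037, 0], -0.15],
  [[-0.06, -0.075, 0], -0.3],
  [[-0.09, -0.113, 0], -0.45],
  [[-0.12, -0.15, 0.01], -0.625],
  [[-0.157, -0.197, 0.02], -0.625],
  [[-0.157, -0.197, 0.05], -0.625],
  [[-0.157, -0.197, 0.055], -0.625],
  [[-0.157, -0.197, 0.055], -0.625],
], hand=0)

```text
clock: 8.4
position: [0.6051, 0.1062, 0.1809]
ee_rot: [0.993, -0.12, 0.0, 0.0]
ft_force: [0.2, 0.9, 0.2]
grip_width: -0.0
```

Call:
send_rows([
  [[0, 0, 0.02], 0],
  [[0, 0, 0.04], 0],
  [[0, 0, 0.06], 0],
  [[0, 0, 0.076], 0],
  [[0, 0, 0.076], 0],
  [[0, 0, 0.076], 0],
  [[0, 0, 0.076], 0],
  [[0, 0, 0.076], 0],
])

```text
clock: 9.4
position: [0.6053, 0.1074, 0.1048]
ee_rot: [0.993, -0.119, 0.0, -0.0]
ft_force: [0.1, 0.4, -0.4]
grip_width: 0.0
```

```bash
python3 -c "
from h import *
snap('side','5')
b=cv2.imread('pics/side_5.png')[180:300,90:250]
cv2.imwrite('pics/v5.png',cv2.resize(b,(800,600)))
from plan import *
plan((.6117,.1357,.104))"
```

```text
clk 9.45 pos [0.6052 0.1074 0.1047] jaw -13.7 tilt [ 0.0006  0.0003 -1.    ] F [ 0.4784  0.018  -0.4114] T [0.0259 0.033  0.0231] w -0.0028496824950906747 q [-0.6668  0.4425  0.5321  1.6632 -0.2461  1.1026 -0.3041]
-> (0.6117, 0.1357, 0.104) [-0.0004 -0.0291  0.0007]
```

View pics/v5.png

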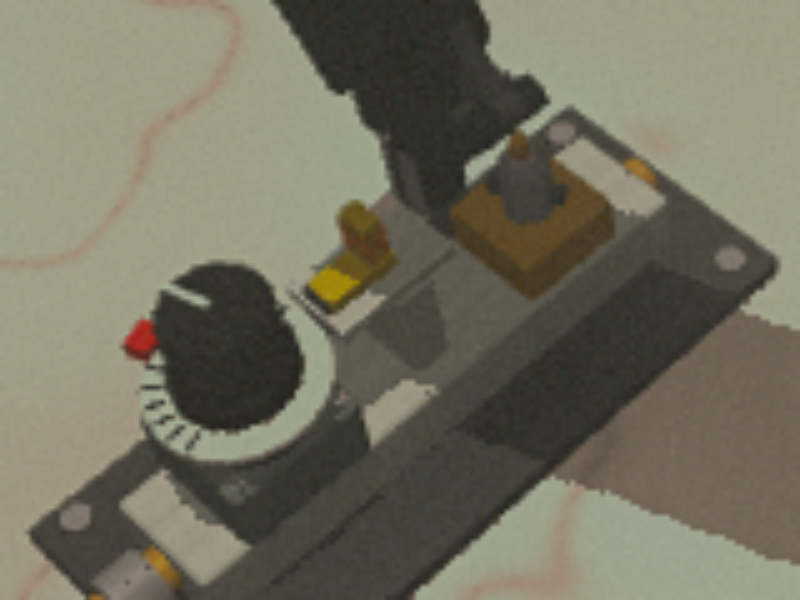

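The fingers are behind the tab and clear of the spigot. Next I'll push along −y of the tool, which is the station's +y.

Call:
send_rows([
  [[0, -0.005, 0], 0],
  [[0, -0.01, 0], 0],
  [[0, -0.014, 0], 0],
  [[0, -0.017, 0], 0],
  [[0, -0.02, 0], 0],
  [[0, -0.023, 0], 0],
  [[0, -0.025, 0], 0],
  [[0, -0.025, 0], 0],
])

```text
clock: 10.45
position: [0.6109, 0.132, 0.1042]
ee_rot: [0.993, -0.119, 0.0, -0.0]
ft_force: [-1.5, -1.1, -0.4]
grip_width: 0.001
```

Call:
send_rows([
  [[0, -0.001, 0], 0],
  [[0, -0.002, 0], 0],
  [[0, -0.003, 0], 0],
  [[0, -0.004, 0], 0],
  [[0, -0.004, 0], 0],
  [[0, -0.004, 0], 0],
  [[0, -0.004, 0], 0],
  [[0, -0.004, 0], 0],
])

```text
clock: 11.45
position: [0.6118, 0.1354, 0.1043]
ee_rot: [0.993, -0.119, -0.0, 0.0]
ft_force: [-2.7, -3.8, -0.1]
grip_width: 0.002
```

```bash
python3 -c "
from h import *
snap('side','6');snap('top','6')
b=cv2.imread('pics/side_6.png')[180:300,90:250]
cv2.imwrite('pics/v6.png',cv2.resize(b,(800,600)))
from plan import *
plan((.6117,.1357,.104))"
```

```text
clk 11.55 pos [0.6118 0.1354 0.1043] jaw -13.7 tilt [-0.0001 -0.     -1.    ] F [-2.3737 -3.3969  1.4185] T [-0.7816  0.5787  0.026 ] w 0.005869628241236622 q [-0.692   0.4677  0.5215  1.6285 -0.253   1.1132 -0.3436]
-> (0.6117, 0.1357, 0.104) [-0.0002 -0.0003  0.0003]
```

View pics/v6.png

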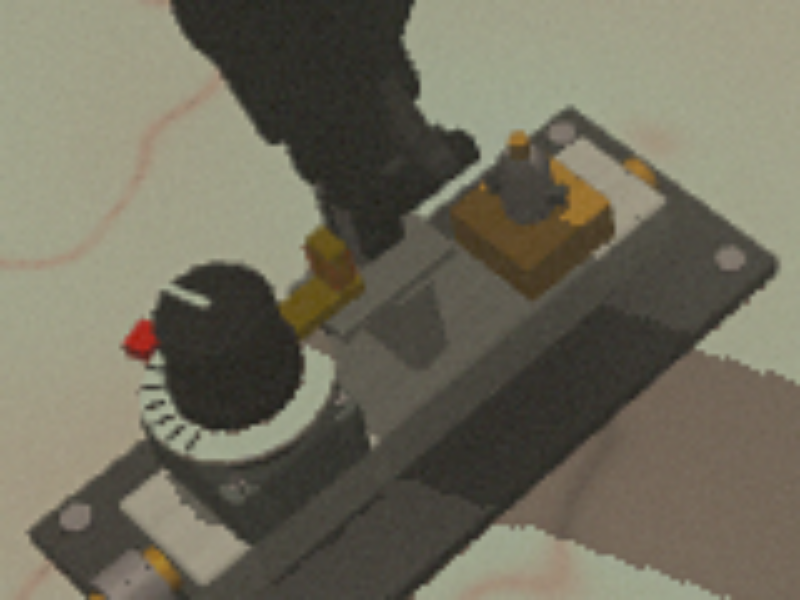

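The lock is almost in and the force is still only sliding friction, so I'll push to the stop.

Call:
send_rows([
  [[0, -0.0005, 0], 0],
  [[0, -0.001, 0], 0],
  [[0, -0.0015, 0], 0],
  [[0, -0.002, 0], 0],
  [[0, -0.0025, 0], 0],
  [[0, -0.003, 0], 0],
  [[0, -0.003, 0], 0],
  [[0, -0.003, 0], 0],
])

```text
clock: 12.55
position: [0.6119, 0.1356, 0.1042]
ee_rot: [0.993, -0.12, -0.001, 0.002]
ft_force: [-6.5, -11.6, 4.7]
grip_width: -0.001
```

It moved only 0.2 mm while the force rose to about 13 N, so the shoe is bearing on the skirt. I'll back off, rise and look.

Call:
send_rows([
  [[0, 0.01, 0], 0],
  [[0, 0.017, 0], 0],
  [[0, 0.017, -0.04], 0],
  [[0, 0.017, -0.08], 0],
  [[0, 0.017, -0.13], 0],
  [[0, 0.05, -0.13], 0],
  [[0, 0.11, -0.13], 0],
  [[0, 0.17, -0.13], 0],
])

```text
clock: 13.55
position: [0.5721, -0.0277, 0.2346]
ee_rot: [0.993, -0.118, 0.001, -0.001]
ft_force: [1.4, 0.0, 0.1]
grip_width: 0.002
```

Call:
send_rows([
  [[0, 0.04, 0], 0],
  [[0, 0.08, 0], 0],
  [[0, 0.08, 0], 0],
  [[0, 0.08, 0], 0],
  [[0, 0.08, 0], 0],
  [[0, 0.08, 0], 0],
  [[0, 0.08, 0], 0],
  [[0, 0.08, 0], 0],
], hand=1)

```text
clock: 14.55
position: [0.5534, -0.1043, 0.2343]
ee_rot: [0.993, -0.119, -0.0, -0.0]
ft_force: [-0.1, -0.5, 0.4]
grip_width: 1.003
```

Run:
```python
from cloud import *
snap('top','7');snap('side','7')
a=cv2.imread('pics/top_7.png');b=cv2.imread('pics/side_7.png')
cv2.imwrite('pics/v7.png',np.hstack([cv2.resize(a[100:150,138:188],(400,400),interpolation=2),cv2.resize(b[215:285,105:175],(400,400),interpolation=2)]))
for n,bx in(('top',(165,120,200,150)),('side',(140,215,175,260))):
    c=cloud(n,'7',bx,lambda r,g,b:r>60 and g>50 and b<45); c=c[c[:,2]>.115];print('tabtop',n,len(c),c.mean(0))
I=lambda n:info(n)
from plan import *
plan((.5995,-.2055,.15),ang=0)
st=np.array([.5962,.0675,0])
```

```text
tabtop top 21 [0.61391326 0.14873231 0.12060231]
tabtop side 41 [0.61363786 0.15281013 0.11957585]
clk 14.65 pos [ 0.5534 -0.1044  0.2343] jaw -13.7 tilt [-0.  0. -1.] F [0.3073 0.2312 0.123 ] T [ 0.0587 -0.0422 -0.0364] w 0.9994086199244369 q [-0.4805  0.2162  0.683   1.6564 -0.1403  1.3189 -0.0128]
-> (0.5995, -0.2055, 0.15) [0.0687 0.0873 0.0843]
spin [np.float64(2.9026881395634336), np.float64(-0.2389045140263598), np.float64(-3.3804971676161526)]
```

View pics/v7.png

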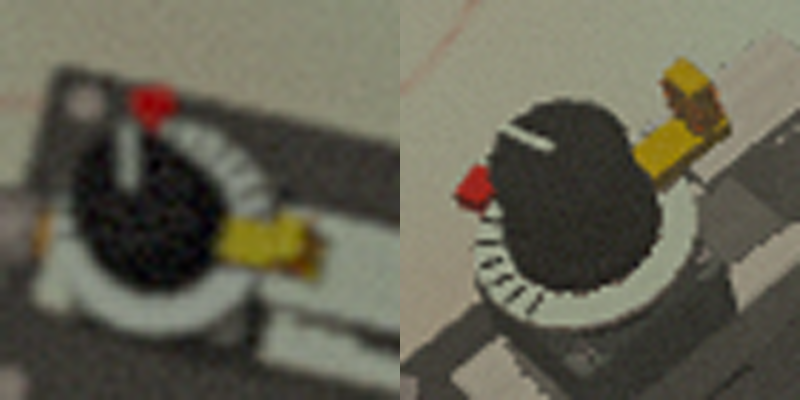

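Run:
```python
from h import *
for n,bx in (('side',(155,218,168,236)),('top',None)):
    a=cv2.imread(f'pics/{n}_0.png');b=cv2.imread(f'pics/{n}_7.png')
    if n=='side':
        im=cv2.resize(a[210:260,130:190],None,fx=8,fy=8,interpolation=2);im2=cv2.resize(b[210:260,130:190],None,fx=8,fy=8,interpolation=2)
        cv2.imwrite('pics/v7s.png',np.vstack([im,im2])[:, :480])
    else:
        im=cv2.resize(a[115:150,160:200],None,fx=10,fy=10,interpolation=2);im2=cv2.resize(b[115:150,160:200],None,fx=10,fy=10,interpolation=2)
        cv2.imwrite('pics/v7t.png',np.hstack([im,im2]))
```

```text
(no output)
```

View pics/v7s.png

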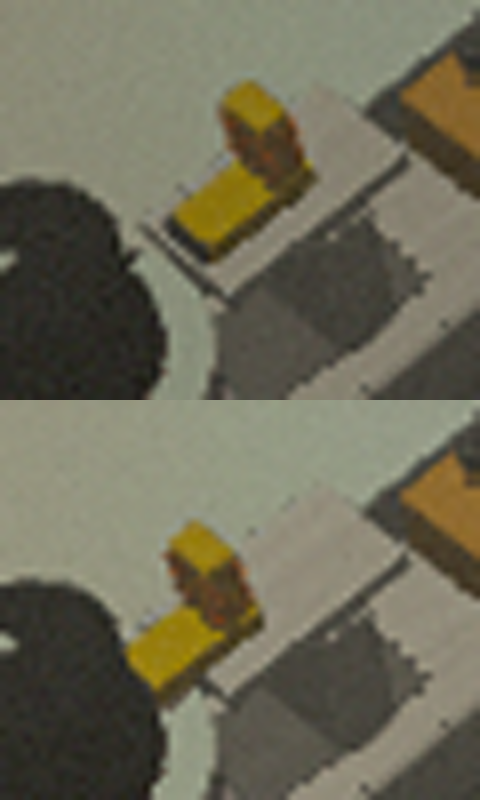

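View pics/v7t.png

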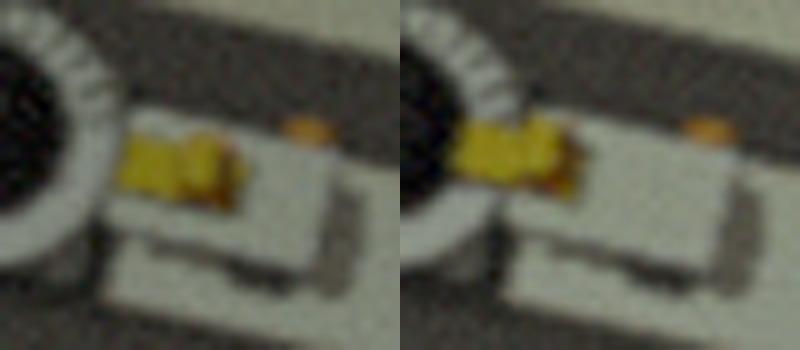

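Run:
```python
from h import *
f=lambda x,y:(130+(x+.5)/8-.5,210+(y+.5)/8-.5)
for a,b,z in(((248,85),(195,524-400),.121),((299,135),(248,575-400),.121),((315,178),(263,620-400),.095)):
    print(np.linalg.norm(atz('side',*f(*a),z)-atz('side',*f(*b),z)))
```

```text
0.01430087559973806
0.014014371735982734
0.014892510653925214
```

The image shift comes out at 14–15 mm, which is less margin than I want over the 13.5 mm threshold. Time allows a second, firmer push.

```bash
python3 -c "
from plan import *
plan((.6085,.122,.234),(.6085,.122,.108),(.612,.1364,.108),ang=-13.7)"
```

```text
clk 14.65 pos [ 0.5534 -0.1044  0.2343] jaw -13.7 tilt [-0.  0. -1.] F [0.3073 0.2312 0.123 ] T [ 0.0587 -0.0422 -0.0364] w 0.9994086199244369 q [-0.4805  0.2162  0.683   1.6564 -0.1403  1.3189 -0.0128]
-> (0.6085, 0.122, 0.234) [-0.     -0.233   0.0003]
-> (0.6085, 0.122, 0.108) [-0.     -0.233   0.1263]
-> (0.612, 0.1364, 0.108) [-0.     -0.2478  0.1263]
spin [np.float64(3.1417982470866566), np.float64(0.0002055934968633567), np.float64(-3.1413870600929297)]
```

Call:
send_rows([
  [[0, -0.06, 0], 0],
  [[0, -0.12, 0], 0],
  [[0, -0.18, 0], 0],
  [[0, -0.233, 0], 0],
  [[0, -0.233, 0.03], 0],
  [[0, -0.233, 0.07], 0],
  [[0, -0.233, 0.11], 0],
  [[0, -0.233, 0.126], 0],
], hand=0)

```text
clock: 15.65
position: [0.6073, 0.1218, 0.1061]
ee_rot: [0.993, -0.119, -0.001, 0.001]
ft_force: [0.1, 0.1, 1.1]
grip_width: 0.001
```

Call:
send_rows([
  [[0, -0.005, 0], 0],
  [[0, -0.01, 0], 0],
  [[0, -0.014, 0], 0],
  [[0, -0.016, 0], 0],
  [[0, -0.018, 0], 0],
  [[0, -0.02, 0], 0],
  [[0, -0.021, 0], 0],
  [[0, -0.021, 0], 0],
])

```text
clock: 16.65
position: [0.6131, 0.1356, 0.1097]
ee_rot: [0.993, -0.122, -0.001, 0.003]
ft_force: [-10.0, -19.7, 12.4]
grip_width: 0.002
```

```bash
python3 -c "
from h import *
snap('side','8')
b=cv2.imread('pics/side_8.png')[180:300,90:250]
cv2.imwrite('pics/v8.png',cv2.resize(b,(800,600)))
from plan import *
plan((.612,.1364,.108))"
```

```text
clk 16.70 pos [0.6131 0.1356 0.1097] jaw -14.0 tilt [-0.0022 -0.0065 -1.    ] F [-12.0201 -20.3719  12.982 ] T [-4.0389  2.3355  0.1009] w -0.006118333770439444 q [-0.696   0.4678  0.525   1.617  -0.2462  1.1282 -0.3552]
-> (0.612, 0.1364, 0.108) [-0.0012 -0.0005  0.0016]
```

View pics/v8.png

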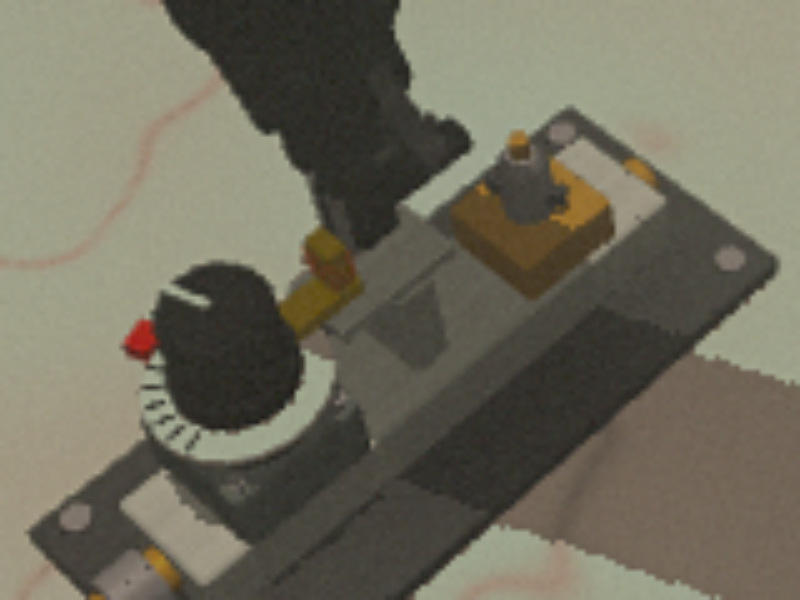

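The tab stops at the same place under 23 N, so the lock is hard in. On to the gauge.

Call:
send_rows([
  [[0, 0.015, 0], 0],
  [[0, 0.031, 0], 0],
  [[0, 0.031, -0.04], 0],
  [[0, 0.031, -0.09], 0],
  [[0, 0.06, -0.11], 0],
  [[0, 0.12, -0.11], 0],
  [[0, 0.18, -0.11], 0],
  [[0.02, 0.24, -0.11], 0],
])

```text
clock: 17.7
position: [0.5752, -0.0962, 0.2191]
ee_rot: [0.993, -0.119, 0.001, -0.001]
ft_force: [1.6, 0.8, 0.4]
grip_width: -0.001
```

```bash
python3 -c "
from plan import *
plan((.5995,-.2055,.15),(.5995,-.2055,.025),ang=-13.7)"
```

```text
clk 17.70 pos [ 0.5752 -0.0962  0.2191] jaw -13.6 tilt [ 0.0016  0.0019 -1.    ] F [1.5505 0.8232 0.3519] T [-0.0365 -0.0336  0.0168] w -0.0012006434189082316 q [-0.4641  0.2779  0.6687  1.6261 -0.1798  1.2983 -0.0035]
-> (0.5995, -0.2055, 0.15) [0.0493 0.1007 0.0689]
-> (0.5995, -0.2055, 0.025) [0.0491 0.1009 0.1939]
spin [np.float64(3.1428802812978422), np.float64(0.0012876277080490575), np.float64(-3.1403050258817444)]
```

Call:
send_rows([
  [[0.02, 0.05, 0], 0],
  [[0.047, 0.097, 0], 0],
  [[0.047, 0.097, 0.02], 0],
  [[0.047, 0.097, 0.06], 0],
  [[0.047, 0.097, 0.08], 0],
  [[0.047, 0.097, 0.08], 0],
  [[0.047, 0.097, 0.08], 0],
  [[0.047, 0.097, 0.08], 0],
], hand=1)

```text
clock: 18.7
position: [0.5995, -0.2003, 0.1397]
ee_rot: [0.993, -0.119, 0.001, -0.0]
ft_force: [-0.7, -0.1, -0.2]
grip_width: 1.0
```

```bash
python3 -c "
from plan import *
plan((.5995,-.2055,.15),(.5995,-.2055,.025),ang=-13.7)"
```

```text
clk 18.70 pos [ 0.5995 -0.2003  0.1397] jaw -13.7 tilt [ 0.0022 -0.0002 -1.    ] F [-0.7357 -0.0731 -0.2494] T [-0.0167  0.0435 -0.0314] w 0.9998687566990088 q [-0.2563  0.4719  0.6721  1.5876 -0.3106  1.1892  0.2398]
-> (0.5995, -0.2055, 0.15) [ 0.0013  0.005  -0.0103]
-> (0.5995, -0.2055, 0.025) [0.001  0.0051 0.1147]
spin [np.float64(3.141925183092087), np.float64(0.00033252950229379534), np.float64(-3.1412601240874993)]
```

Call:
send_rows([
  [[0.001, 0.005, 0.02], 0],
  [[0.001, 0.005, 0.05], 0],
  [[0.001, 0.005, 0.08], 0],
  [[0.001, 0.005, 0.1], 0],
  [[0.001, 0.005, 0.114], 0],
  [[0.001, 0.005, 0.114], 0],
  [[0.001, 0.005, 0.114], 0],
  [[0.001, 0.005, 0.114], 0],
])

```text
clock: 19.7
position: [0.5992, -0.2055, 0.0252]
ee_rot: [0.993, -0.119, 0.001, -0.0]
ft_force: [-0.4, 0.5, -0.9]
grip_width: 1.005
```

```bash
python3 -c "
from h import *
snap('side','9')
b=cv2.imread('pics/side_9.png')[80:200,200:360]
cv2.imwrite('pics/v9.png',cv2.resize(b,(800,600)))
from plan import *
plan((.5995,-.2055,.025))"
```

```text
clk 19.75 pos [ 0.599  -0.2054  0.0251] jaw -13.7 tilt [ 0.0014 -0.0001 -1.    ] F [ 0.6106 -0.4806  0.454 ] T [-0.0263  0.0161 -0.026 ] w 0.9999759252182822 q [-0.2     0.6049  0.6088  1.668  -0.3988  0.9943  0.307 ]
-> (0.5995, -0.2055, 0.025) [ 0.0005 -0.      0.0001]
```

View pics/v9.png

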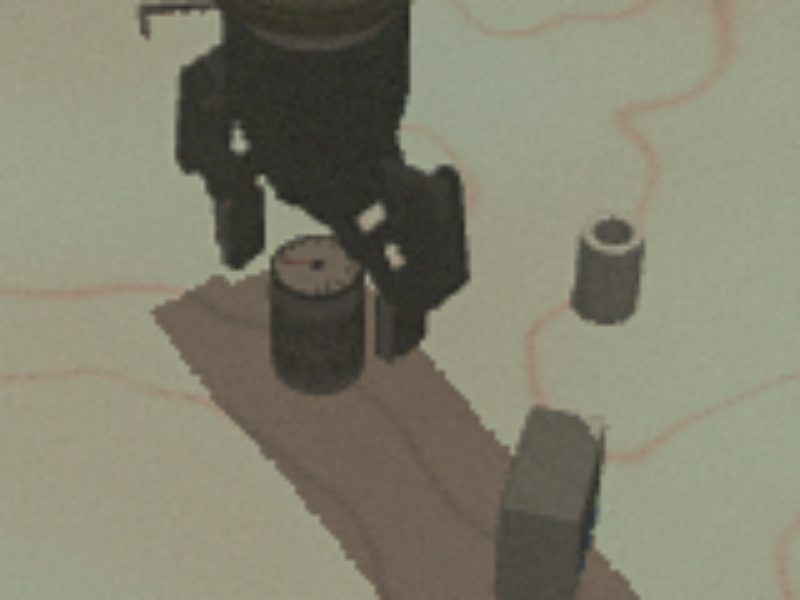

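The fingers straddle the gauge, so I'll close and lift.

Call:
send_rows([
  [[0, 0, 0], 0],
  [[0, 0, 0], 0],
  [[0, 0, 0], 0],
  [[0, 0, 0], 0],
  [[0, 0, 0], 0],
  [[0, 0, 0], 0],
  [[0, 0, 0], 0],
  [[0, 0, 0], 0],
], hand=0, force=70)

```text
clock: 20.75
position: [0.599, -0.2054, 0.0248]
ee_rot: [0.993, -0.119, 0.0, -0.0]
ft_force: [0.8, 0.5, 5.4]
grip_width: 0.477
```

```bash
python3 -c "
from plan import *
plan((.5965,.067,.18))"
```

```text
clk 20.75 pos [ 0.599  -0.2054  0.0248] jaw -13.7 tilt [ 0.0009 -0.0001 -1.    ] F [0.7781 0.5444 5.386 ] T [0.0773 0.0932 0.0562] w 0.47678353741854473 q [-0.1999  0.6054  0.6087  1.668  -0.3989  0.9941  0.3071]
-> (0.5965, 0.067, 0.18) [-0.0667 -0.2641 -0.1552]
```

Call:
send_rows([
  [[0, 0, -0.04], 0],
  [[0, 0, -0.09], 0],
  [[0, 0, -0.135], 0],
  [[-0.012, -0.047, -0.14], 0],
  [[-0.025, -0.1, -0.14], 0],
  [[-0.039, -0.153, -0.14], 0],
  [[-0.052, -0.208, -0.14], 0],
  [[-0.067, -0.264, -0.14], 0],
])

```text
clock: 21.75
position: [0.5953, 0.0687, 0.1638]
ee_rot: [0.993, -0.119, -0.0, 0.0]
ft_force: [1.6, 0.1, -1.6]
grip_width: 0.472
```

Call:
send_rows([
  [[0, 0, 0], 0],
  [[0, 0, 0], 0],
  [[0, 0, 0], 0],
  [[0, 0, 0], 0],
  [[0, 0, 0], 0],
  [[0, 0, 0], 0],
  [[0, 0, 0], 0],
  [[0, 0, 0], 0],
])

```text
clock: 22.75
position: [0.5959, 0.067, 0.1643]
ee_rot: [0.993, -0.119, -0.0, -0.0]
ft_force: [0.1, -0.4, -2.8]
grip_width: 0.475
```

```bash
python3 -c "
from h import *
snap('side','10');snap('top','10')
b=cv2.imread('pics/side_10.png')[150:270,110:270]
a=cv2.imread('pics/top_10.png')[60:180,140:300]
cv2.imwrite('pics/v10.png',cv2.resize(b,(800,600)))
cv2.imwrite('pics/v10t.png',cv2.resize(a,(800,600)))
from plan import *
plan((.5965,.067,.16))"
```

```text
clk 22.85 pos [0.596  0.0671 0.1643] jaw -13.7 tilt [ 0.0001  0.0001 -1.    ] F [-0.3265  0.5018 -2.3887] T [ 0.0348 -0.0233 -0.0049] w 0.4782863970527685 q [-0.6805  0.3591  0.6141  1.6475 -0.2187  1.2044 -0.2565]
-> (0.5965, 0.067, 0.16) [ 0.0005 -0.0001  0.0043]
```

View pics/v10.png

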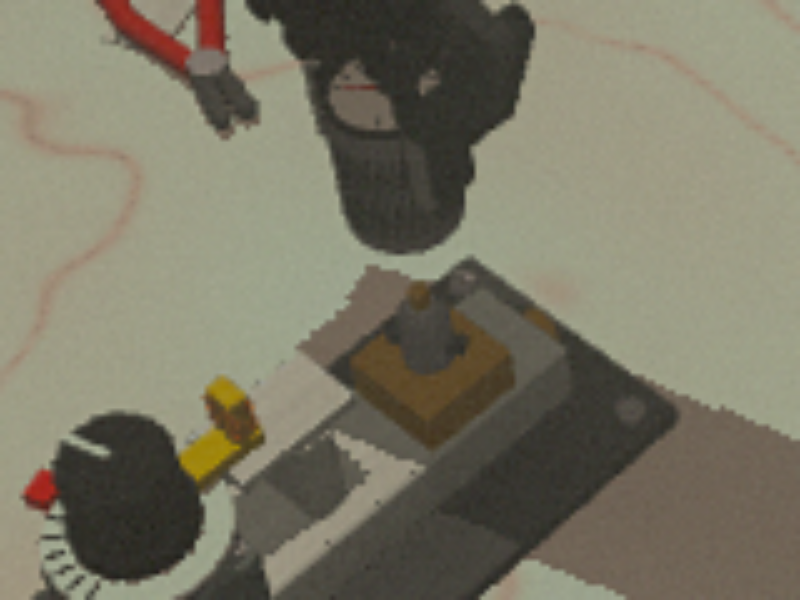

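View pics/v10t.png

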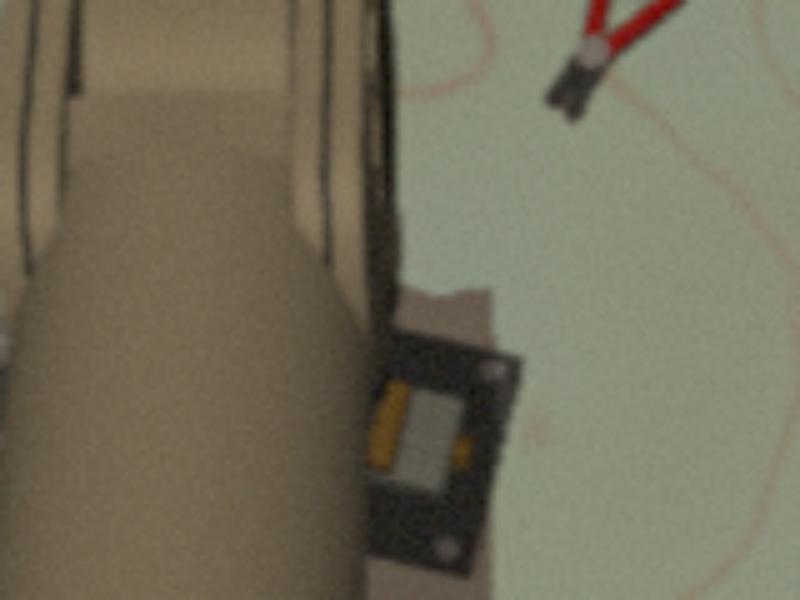

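```bash
cat > ov.py <<'E'
from h import *
import sys
def ov(tag,g,zb,st,out,box=(110,150,270,270),s=5):
    u0,v0,u1,v1=box
    raw=cv2.imread(f'pics/side_{tag}.png')[v0:v1,u0:u1]; im=cv2.resize(raw,None,fx=s,fy=s,interpolation=2)
    P=lambda p:tuple(int(round(x)) for x in (proj('side',p)-[u0,v0]+.5)*s-.5)
    for c,r,z,col in((g,.021,zb,(0,255,255)),(g,.021,zb+.06,(0,255,0)),(st,.01,.084,(255,0,255)),(st,.01,.06,(255,0,255)),(st,.004,.098,(255,255,0))):
        for a in np.linspace(0,2*np.pi,120): cv2.circle(im,P((c[0]+r*np.cos(a),c[1]+r*np.sin(a),z)),1,col,-1)
    cv2.imwrite(out,im)
E
python3 -c "
from ov import *
ov('10',(.596,.0671),.1393,(.596,.0675),'pics/o10.png',(160,150,220,230),7)"
```

```text
(no output)
```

View pics/o10.png

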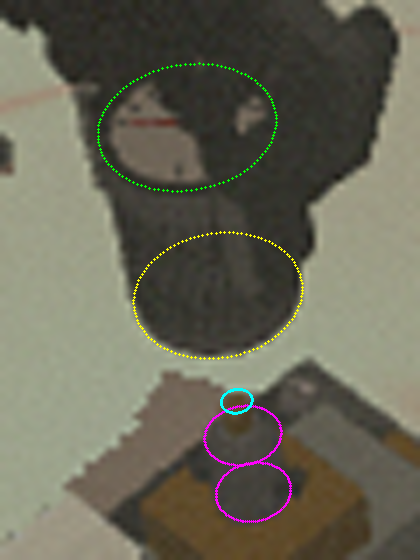

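```bash
python3 -c "
from h import *
b=cv2.imread('pics/side_10.png')
cv2.imwrite('pics/z1.png',cv2.resize(b[180:226,172:212],None,fx=13,fy=13,interpolation=2))
print(np.array([proj('side',(.596,.0675,z)) for z in(.098,.09,.072,.139)])); 
f=lambda p:(np.array(p)-[172,180]+.5)*13-.5
print([f(proj('side',(.596,.0675,z))) for z in(.098,.09,.084,.072)])"
```

```text
[[193.32715734 206.82937046]
 [193.84302498 209.62847129]
 [194.97828696 215.78840944]
 [190.56759022 191.85594305]]
[array([283.25304548, 354.78181594]), array([289.95932478, 391.17012676]), array([294.92906715, 418.13597798]), array([304.71773052, 471.24932277])]
```

View pics/z1.png

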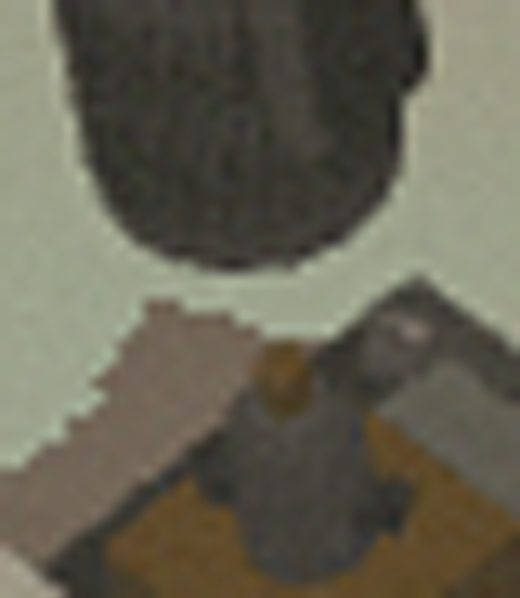

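Spigot and stem match my estimate to within about 0.4 mm in the side view. The held gauge appears about 1–2 mm towards +x of the prediction. The cone and bore can take up that much, so I'll shift x by −1 mm, go onto the cone and read the forces.

Call:
send_rows([
  [[-0.001, 0, 0.01], 0],
  [[-0.001, 0, 0.02], 0],
  [[-0.001, 0, 0.03], 0],
  [[-0.001, 0, 0.04], 0],
  [[-0.001, 0, 0.047], 0],
  [[-0.001, 0, 0.053], 0],
  [[-0.001, 0, 0.058], 0],
  [[-0.001, 0, 0.058], 0],
])

```text
clock: 23.85
position: [0.5952, 0.0675, 0.1062]
ee_rot: [0.993, -0.119, 0.0, -0.0]
ft_force: [0.7, 1.1, -1.7]
grip_width: 0.477
```

```bash
python3 -c "
from h import *
snap('side','11')
b=cv2.imread('pics/side_11.png')[165:255,130:250]
cv2.imwrite('pics/v11.png',cv2.resize(b,(800,600)))
from plan import *
plan((.5965,.067,.16))"
```

```text
clk 23.90 pos [0.5952 0.0675 0.1064] jaw -13.7 tilt [ 0.0005  0.0003 -1.    ] F [ 1.2139  0.6411 -3.2107] T [ 0.1459 -0.3246 -0.03  ] w 0.47359080155587274 q [-0.6623  0.4173  0.5927  1.7073 -0.2577  1.0952 -0.2292]
-> (0.5965, 0.067, 0.16) [ 0.0014  0.0002 -0.0536]
```

View pics/v11.png

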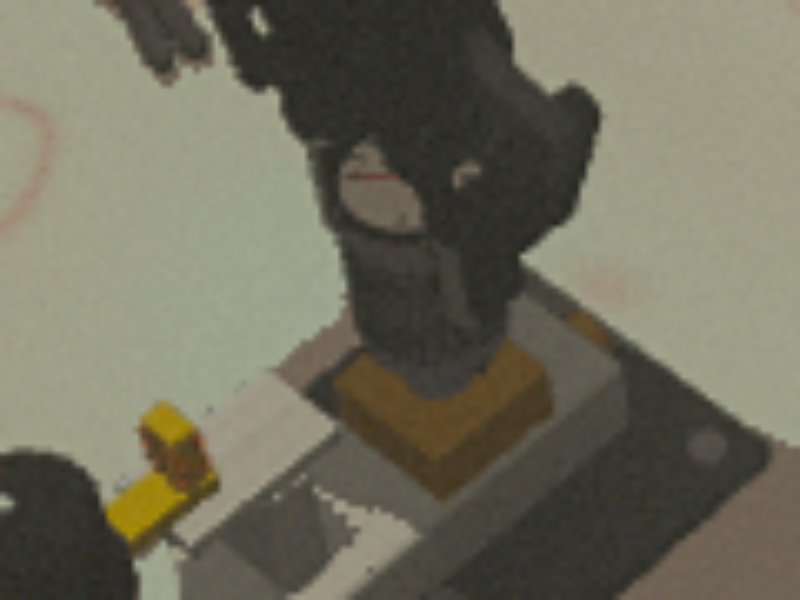

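The gauge went over the spigot with only about 1 N of side force. I'll lower it onto the pin.

Call:
send_rows([
  [[0, 0, 0.003], 0],
  [[0, 0, 0.006], 0],
  [[0, 0, 0.009], 0],
  [[0, 0, 0.011], 0],
  [[0, 0, 0.012], 0],
  [[0, 0, 0.012], 0],
  [[0, 0, 0.012], 0],
  [[0, 0, 0.012], 0],
])

```text
clock: 24.9
position: [0.5955, 0.0675, 0.0964]
ee_rot: [0.993, -0.119, 0.0, -0.001]
ft_force: [-6.5, 0.9, 19.0]
grip_width: 0.479
```

```bash
python3 -c "
from plan import *
plan((.5965,.067,.16))"
```

```text
clk 24.90 pos [0.5955 0.0675 0.0964] jaw -13.7 tilt [ 0.0011  0.0015 -1.    ] F [-6.4573  0.8851 19.0081] T [ 0.1845  1.5607 -0.0039] w 0.4792541944425342 q [-0.6574  0.429   0.5881  1.7156 -0.2668  1.0763 -0.2227]
-> (0.5965, 0.067, 0.16) [ 0.0012  0.0001 -0.0636]
```

It rests on the pin: TCP stopped at 0.0964 against 0.097 predicted, with 19 N. I'll ease the press slightly and turn slowly.

Call:
send_rows([
  [[-0.0005, 0, -0.0005], 0.05],
  [[-0.0005, 0, -0.0005], 0.1],
  [[-0.0005, 0, -0.0005], 0.15],
  [[-0.0005, 0, -0.0005], 0.2],
  [[-0.0005, 0, -0.0005], 0.25],
  [[-0.0005, 0, -0.0005], 0.3],
  [[-0.0005, 0, -0.0005], 0.35],
  [[-0.0005, 0, -0.0005], 0.4],
])

```text
clock: 25.9
position: [0.5958, 0.0674, 0.0965]
ee_rot: [0.949, -0.315, 0.001, -0.001]
ft_force: [-0.2, 0.9, 12.4]
grip_width: 0.473
```

```bash
python3 -c "
from plan import *
plan((.5965,.067,.16))"
```

```text
clk 25.90 pos [0.5958 0.0674 0.0965] jaw -36.7 tilt [ 0.0029  0.0009 -1.    ] F [-0.1601  0.9101 12.3559] T [0.0937 0.0563 0.0679] w 0.47285973988318236 q [-0.7186  0.4464  0.669   1.7193 -0.3091  1.0805 -0.5913]
-> (0.5965, 0.067, 0.16) [ 0.001  -0.0003 -0.0635]
```

Call:
send_rows([
  [[0, 0, 0], 0.05],
  [[0, 0, 0], 0.1],
  [[0, 0, 0], 0.15],
  [[0, 0, 0], 0.2],
  [[0, 0, 0], 0.25],
  [[0, 0, 0], 0.3],
  [[0, 0, 0], 0.35],
  [[0, 0, 0], 0.4],
])

```text
clock: 26.9
position: [0.5955, 0.0675, 0.0961]
ee_rot: [0.868, -0.497, 0.001, -0.001]
ft_force: [0.4, 1.1, 7.4]
grip_width: 0.474
```

```bash
python3 -c "
from plan import *
plan((.5965,.067,.16))"
```

```text
clk 26.90 pos [0.5955 0.0675 0.0961] jaw -59.6 tilt [ 0.0022  0.0008 -1.    ] F [0.3832 1.1373 7.4406] T [ 0.163  -0.0884  0.0625] w 0.4738404233001636 q [-0.7791  0.4698  0.752   1.7226 -0.3573  1.0888 -0.9539]
-> (0.5965, 0.067, 0.16) [ 0.0009 -0.0008 -0.0639]
```

Call:
send_rows([
  [[0, 0, 0.001], 0.05],
  [[0, 0, 0.001], 0.1],
  [[0, 0, 0.001], 0.15],
  [[0, 0, 0.001], 0.2],
  [[0, 0, 0.001], 0.25],
  [[0, 0, 0.001], 0.3],
  [[0, 0, 0.001], 0.35],
  [[0, 0, 0.001], 0.4],
])

```text
clock: 27.9
position: [0.5949, 0.0681, 0.0939]
ee_rot: [0.753, -0.659, 0.0, -0.0]
ft_force: [2.4, 0.9, -1.5]
grip_width: 0.479
```

```bash
python3 -c "
from h import *
snap('side','12')
b=cv2.imread('pics/side_12.png')[165:255,130:250]
cv2.imwrite('pics/v12.png',cv2.resize(b,(800,600)))
from plan import *
plan((.5965,.067,.16))"
```

```text
clk 27.95 pos [0.5949 0.0681 0.0939] jaw -82.5 tilt [ 0.0008  0.0001 -1.    ] F [ 3.4067  2.1538 -1.0826] T [ 0.4614 -0.7214  1.0199] w 0.47608230466016654 q [-0.8392  0.5017  0.8363  1.7271 -0.4125  1.0977 -1.3123]
-> (0.5965, 0.067, 0.16) [ 0.0013 -0.0015 -0.0661]
```

View pics/v12.png

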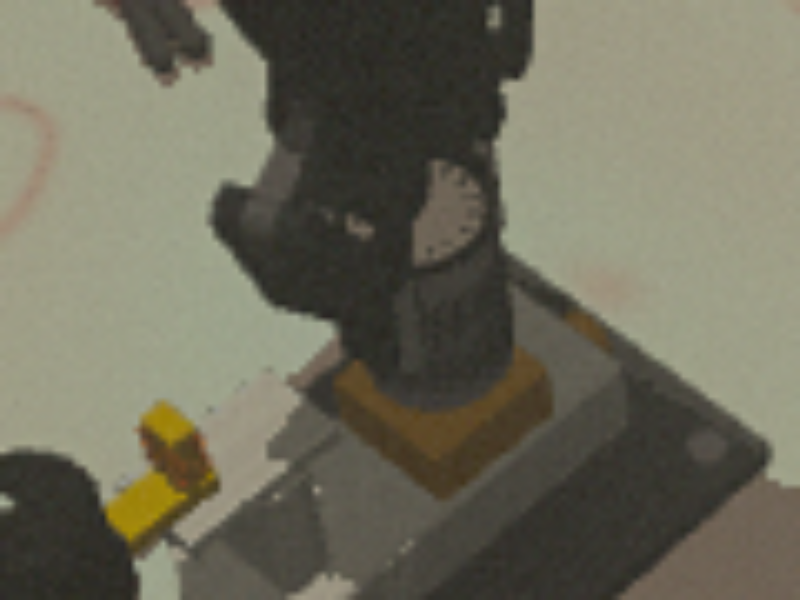

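It dropped: z is 0.0939 with no support force, and a 1.0 N m torque shows the keyways have hold of the pin. I'll unwind a little and push down.

Call:
send_rows([
  [[0, 0, 0], -0.05],
  [[0, 0, 0], -0.1],
  [[0, 0, 0.001], -0.1],
  [[0, 0, 0.002], -0.1],
  [[0, 0, 0.003], -0.1],
  [[0, 0, 0.004], -0.1],
  [[0, 0, 0.004], -0.1],
  [[0, 0, 0.004], -0.1],
])

```text
clock: 28.95
position: [0.5955, 0.068, 0.0915]
ee_rot: [0.784, -0.621, 0.0, -0.001]
ft_force: [-1.1, 2.8, 15.9]
grip_width: 0.475
```

```bash
python3 -c "
from plan import *
plan((.5965,.067,.16))"
```

```text
clk 28.95 pos [0.5955 0.068  0.0915] jaw -76.7 tilt [ 0.002   0.0016 -1.    ] F [-1.1135  2.7936 15.893 ] T [0.5645 0.4501 0.5126] w 0.47541297670674726 q [-0.8211  0.4965  0.812   1.7281 -0.4024  1.0894 -1.2184]
-> (0.5965, 0.067, 0.16) [ 0.0011 -0.0009 -0.0685]
```

Call:
send_rows([
  [[0, 0, 0], -0.05],
  [[0, 0, 0], -0.09],
  [[0, 0, 0.001], -0.09],
  [[0, 0, 0.002], -0.09],
  [[0, 0, 0.003], -0.09],
  [[0, 0, 0.004], -0.09],
  [[0, 0, 0.004], -0.09],
  [[0, 0, 0.004], -0.09],
])

```text
clock: 29.95
position: [0.5952, 0.0676, 0.0864]
ee_rot: [0.811, -0.585, 0.0, -0.001]
ft_force: [2.4, 3.5, 7.1]
grip_width: 0.474
```

```bash
python3 -c "
from plan import *
plan((.5965,.067,.16))"
```

```text
clk 29.95 pos [0.5952 0.0676 0.0864] jaw -71.6 tilt [ 0.0014  0.0007 -1.    ] F [2.3797 3.5211 7.0924] T [ 0.6241 -0.5357  0.014 ] w 0.4736915292798488 q [-0.8047  0.4958  0.789   1.7317 -0.394   1.0781 -1.136 ]
-> (0.5965, 0.067, 0.16) [ 0.001  -0.0012 -0.0736]
```

The torque is released and the gauge is sliding home. I'll push on to the stop.

Call:
send_rows([
  [[0, 0, 0.001], 0],
  [[0, 0, 0.002], 0],
  [[0, 0, 0.003], 0],
  [[0, 0, 0.004], 0],
  [[0, 0, 0.004], 0],
  [[0, 0, 0.004], 0],
  [[0, 0, 0.004], 0],
  [[0, 0, 0.004], 0],
])

```text
clock: 30.95
position: [0.5955, 0.0677, 0.0846]
ee_rot: [0.811, -0.585, 0.0, -0.002]
ft_force: [-7.6, 3.0, 30.9]
grip_width: 0.474
```

```bash
python3 -c "
from h import *
snap('side','13')
b=cv2.imread('pics/side_13.png')[165:255,130:250]
cv2.imwrite('pics/v13.png',cv2.resize(b,(800,600)))
from plan import *
plan((.5965,.067,.16))"
```

```text
clk 31.00 pos [0.5955 0.0677 0.0846] jaw -71.6 tilt [ 0.002   0.0023 -1.    ] F [-7.1551  3.506  30.8322] T [ 0.5633  1.7274 -0.0205] w 0.47625347577164046 q [-0.8024  0.4982  0.7873  1.7327 -0.3976  1.0748 -1.1332]
-> (0.5965, 0.067, 0.16) [ 0.0009 -0.0009 -0.0754]
```

View pics/v13.png

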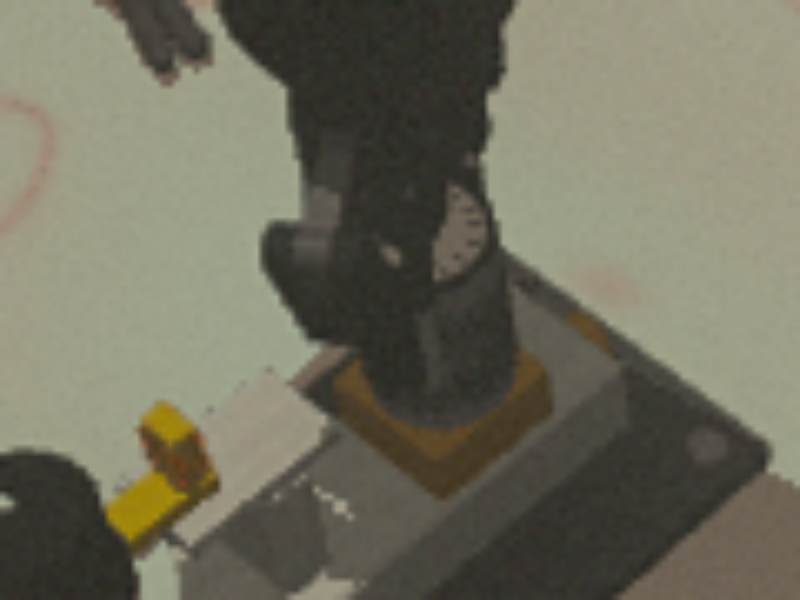

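```bash
python3 -c "
from ov import *
ov('13',(.596,.0675),.06,(.596,.0675),'pics/o13.png',(160,170,220,240),8)
a=cv2.imread('pics/side_13.png');cv2.imwrite('pics/full13.png',a)
cv2.imwrite('pics/k13.png',cv2.resize(a[215:285,95:165],(420,420),interpolation=2))
x=cv2.imread('pics/o13.png');y=cv2.imread('pics/k13.png');h=min(x.shape[0],y.shape[0]);cv2.imwrite('pics/f13.png',cv2.resize(np.hstack([x[-h:],y[:h]]),(790,int(790*h/(x.shape[1]+420)))))
"
```

```text
(no output)
```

View pics/o13.png

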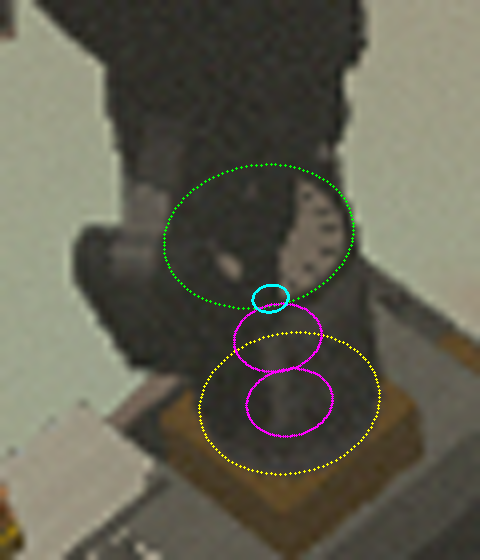

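View pics/full13.png

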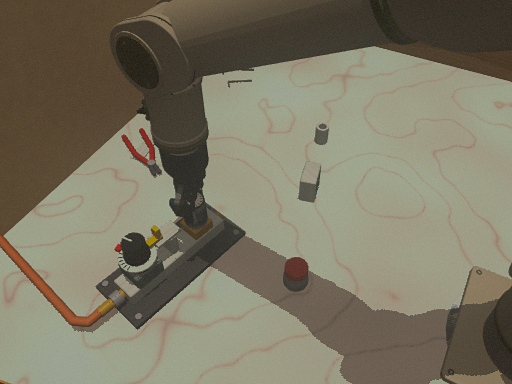

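The overlay at the home height fits the dial rim and lower edge. The line is still at the marker, the tab is in, and the other objects are where they were. Handing in.

```bash
python3 -c "
from plan import *
print(manip.hand_in()); plan((.5965,.067,.16))"
```

```text
the job is handed in; nothing more can be done
None
the job is handed in; nothing more can be done
```

I set the knob, locked it, pushed the gauge home on the spigot and handed the job in at about 31 s with the gripper still holding it there. The hand-in gives no verdict, so the results below are my own checks.

- **Knob:** I turned it clockwise by about 75°. Both cameras then put the line at 4.7–4.8° against about 4.5° for the red marker. The last side picture still shows the line in the same place with the lock in.
- **Lock:** I pushed it in twice, and both times it stopped at the same place, the second time under about 23 N. Image measurements gave only 14–15 mm of travel against the stated 16–17 mm. The hard stop and a tab-to-knob distance of about 45–46 mm (46 mm stated) both point to fully locked. This is the one check that disagreed.
- **Gauge:** It rested on the pin with the gripper tip at z = 0.0964 m. The keyways caught after roughly 60° of turning, and it then went down 11.8 mm in total (12 mm expected) to a hard stop at z = 0.0846 m. At hand-in the push was about 31 N with about 8 N of side force, and the tool was tilted by about 0.003 rad. The side-view overlay matched fully home to within about 1–2 mm.
- **Other objects:** The bush, jar and angle meter look unmoved in the last side picture.

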